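# Reverse the worn cutters, load a sample board and shut the guard door

### The arm

A 6-joint arm with a two-finger parallel gripper is mounted at the origin on the work surface. World frame = base frame: x ahead of the robot, y to its left, z up, the work surface at z = 0. Lengths are in mm, angles in rad, forces in N, time in s.
With the tool pointing down it reaches from about 250 to 800 mm from the base axis. Payload 3.9 kg.
Tool frame: the origin (TCP) lies at the very end of the fingers, on their centre line; the grasp point (between the pads) lies 19 mm behind it; z points along the fingers, y is the direction in which the jaws open and shut (so a half turn about z gives the same grasp; the last joint's range is limited). The gripper opens to 85 mm and grips with 20 to 120 N. Pads are 22 mm wide; open, the fingers measure 114 mm over their backs; the gripper's body (76 mm by 85 mm) begins 54 mm behind the grasp point. The pads swing forward as they close: fully open they stand 13 mm farther back than shut.
Start: joints at [-1.345, 0.26, -0.138, 1.173, 0, 1.571], TCP at [117.536, -511.664, 231.304] pointing down, gripper open.
Joint ranges: [-2.78, 2.78], [-0.83, 1.72], [-1.28, 1.37], [-1.9, 2.12], [-1.57, 1.48], [-3.14, 3.14]. Speed limits (rad/s): [2.57, 2.57, 3.14, 3.14, 3.14, 3.14].

### API

Orientations are given as a rotation vector (axis times angle).
In Python, from cell import bot, viewer, order gives the robot as it stands.
- The arm moves only by the shell command python3 -m handwheel 'ROWS' [FORCE]. ROWS is a JSON object of lists of equal length, an entry for each row: "gripper": the opening, from 0 (shut) to 1 (fully open); "linear": the shift along the tool's x, y, z in cm, a list of three; "roll": the turn about the tool's z in degrees. In form: {"gripper": [gripper, ...], "linear": [[x, y, z], ...], "roll": [roll, ...]}. A call has 1 to 8 rows; each row shifts and turns the pose as measured when the row begins, along the tool's axes as they then stand; what a row does not reach is not made up. A row lasts 1/8 s, in which the tool goes at most 62.5 mm and 10.7 degrees, less where a joint would pass 70% of its speed; a pose out of reach is approached as far as the arm can. A call is refused whole if a number of a shift passes 6.25 or a number of a turn 10.7, either way. A call with a gripper value outside its range is refused whole. The fingers move at their own pace and stop on an object; FORCE is the grip in N (left out, the last holds). Time passes only in rows, so rows that do not move let the fingers close. It gives the time, the measured TCP pose, the force and the opening at its end, in the units of the state.
- bot.sense(): the state, without advancing time (a new reading comes with each control period).
- viewer.read_camera(name): name is "scene" or "top"; returns a dict with "img" (420x560x3 uint8, red, green, blue), "camera_matrix" (3x3 intrinsics, pixels), "R" (3x3) and "t" (3): a world point X has camera coordinates R X + t. Camera axes: x right, y down, z forward; pixel columns grow to the right and rows downward; lengths in mm; the calibration is good to about 2 mm. A picture is of the moment at which its call begins. There is no depth.
- order.job_done(): hands the job in, once; it reports no verdict.
The state is a dict: "time_s": time; "joint_positions": joint angles; "joint_velocities": joint speeds; "joint_efforts": joint torques, N m; "tcp_pos": TCP position; "eef_rot": TCP orientation; "ft_force": force on the tool from outside, world axes, zero at the start; "torque": the same for the moment, N m; "opening": finger opening in mm.
Only numpy, scipy, OpenCV 4.12 (cv2) and the standard library are available. Lean on these libraries where they do the work, as an engineer would, in place of code of your own. Each camera call takes 0.05 s, during which the arm holds its last target.

### The job

Make the trimming station ready for a trial run: turn every cutter end for end in its own holder, so that its gold fresh end instead of the black worn one points out towards the green bed, sitting fully down and centred in the holder. Take the top board off the pile without shifting the two beneath and lay it squarely and centrally on the green bed along its length. When all that is in place, push the blue guard door shut until it snaps home on its catch; leave the other things on the bench alone.

Things in the scene. Friction and masses are not known exactly. Their poses are not given: they have to be found in the camera images.
- unit: Trimming station, fixed to the bench. Origin: bench level, middle of its work area. Aluminium plate 260 mm along x, y -175 to +175 mm, top 12 mm up. Three blue cutter holders in a row along x (x -80, 0, +80 mm, y +110 mm); green bed along x at y -50 mm; closed guard door at y -160 mm. Open above. Out side of the holders: -y (towards bed and door).
- seat_a (a point): Where the centre of cutter_a lies when seated in holder a (x -80, y +110 mm of the station, 48 mm above the bench). Axes as unit. Holder: two U saddles open above, 60 mm apart along y, each 12 mm long, slot 19 mm wide with walls flaring out above; slot floor 40 mm, flare tops 52 mm above the bench; 35 mm wide outside.
- seat_b (a point): Same for cutter_b in holder b (x 0, y +110 mm of the station, 48 mm above the bench). Between a holder's two saddles is a gap 48 mm long, open down to 15 mm above the bench, where fingers can straddle the cutter. A holder whose cutter is absent stays empty.
- seat_c (a point): Same for cutter_c in holder c (x +80, y +110 mm of the station, 48 mm above the bench).
- cutter_a_mid (a point): Centre of the loose double-ended cutter a (may be absent), starting in holder a with the worn end out: steel bar 120 mm along own x, 16 x 16 mm square (any flank may be up), stepped down over the last 14 mm at each end, 0.14 to 0.28 kg. +x end (last 24 mm) gold = fresh; -x end black = worn.
- cutter_a_fresh (a point): Point on the axis in the gold fresh end of cutter a, 55 mm from its centre (+x).
- cutter_b_mid (a point): Centre of the loose double-ended cutter b (may be absent), starting in holder b with the worn end out: steel bar 120 mm along own x, 16 x 16 mm square (any flank may be up), stepped down over the last 14 mm at each end, 0.14 to 0.28 kg. +x end (last 24 mm) gold = fresh; -x end black = worn.
- cutter_b_fresh (a point): Point on the axis in the gold fresh end of cutter b, 55 mm from its centre (+x).
- cutter_c_mid (a point): Centre of the loose double-ended cutter c (may be absent), starting in holder c with the worn end out: steel bar 120 mm along own x, 16 x 16 mm square (any flank may be up), stepped down over the last 14 mm at each end, 0.14 to 0.28 kg. +x end (last 24 mm) gold = fresh; -x end black = worn.
- cutter_c_fresh (a point): Point on the axis in the gold fresh end of cutter c, 55 mm from its centre (+x).
- bed (a point): Centre of the top of the green bed, a flat pad 150 mm (along the station's x) by 60 mm, its top 14 mm above the bench. A board lying on it has 75 mm free on the cutters' side and 80 mm to the shut door. Axes as unit.
- board_top_mid (a point): Centre of the top board of the pile, the one to load: light wood 140 mm (own x) by 50 mm (own y) by 18 mm thick (own z), about 0.08 kg, dark edging on its short ends. It lies flat across the two lower boards, its underside 21 mm above the bench; all three look alike. Either way round is right.
- board_low1_mid (a point): Centre of one lower board of the pile, same size, flat on the mat (underside 3 mm above the bench). To be left where it lies (20 mm at most).
- board_low2_mid (a point): Centre of the other lower board, about 80 mm from the first, roughly parallel. To be left where it lies (20 mm at most).
- mat: Fixed cork mat under the pile, 200 x 200 x 3 mm; origin at the centre of its underside.
- door (a joint): Guard door angle about its vertical hinge, rad: 0 shut, grows as it opens (anticlockwise from above); starts at 0.6 to 1.0, fully open 1.6. Stays where left (light friction). A spring ball catch at its free end resists from about 0.09 to 0.04 rad (about 5 N there), then snaps it to 0 and holds it.
- door_hinge (a point): Point on the hinge axis, at half the door's height, at the far right corner of the station (x +110, y -160 mm).
- door_push (a point): Point on the door's outer face (looks to the station's -y when shut), 160 mm from the hinge axis, 41 mm above the bench; a good place to push. Door: blue panel reaching 204 mm from the hinge axis, which lies in its mid-plane, 8 mm thick, 18 to 64 mm above the bench, small black knob 190 mm out. Axes: x from free end to hinge, -y out of the outer face.
- star: Bystander: small wooden star ornament, 88 mm across, 15 mm thick, loose. Origin: centre of its underside.
- pot: Bystander: small terracotta bowl, 70 mm across, 40 mm high, loose. Origin: centre of its underside.
- sander: Bystander: black and yellow sanding block 90 x 55 x 30 mm, loose. Origin: centre of its underside.
Things that resemble listed ones, but are neither listed nor needed, are in the scene too. Leave any pink look-alike of the part that bears cutter_b_mid alone. Leave any turquoise look-alike of the part that bears cutter_a_mid alone.

How it is judged:
By the outcome, as a careful person would: the job done as asked, in the order asked, and still so for the second after the job is handed in, with the robot touching nothing.
Of cutter_a, cutter_b, cutter_c only 2 to 3 are there at a start; the rules pass over those that are not, and their reading is None.
At some moment in a run one of board_top may be knocked a few centimetres aside while the robot is not near it.
Once in a run the grip may slacken for a moment while it holds something.
It also fails if it takes over 210 s, if anything falls off the work surface, if the arm or the gripper's body presses on something with over 40 N, if the wrist force passes 120 N, or if a joint passes its speed limit or range.

## Working session

There is one attempt and no reset: what is moved stays moved. The work goes in short steps, Python scripts to look and compute and a shell command to move; the robot and the scene stay as the last step left them, time stands still between calls to the robot, and variables do not carry over. Pictures are saved under pics/ and viewed, and the job is handed in when it is done.

```bash
ls; mkdir -p pics; python3 - <<'E'
from cell import bot, viewer, order
import cv2
s=bot.sense(); print(s)
for n in ("scene","top"):
    c=viewer.read_camera(n); cv2.imwrite(f"pics/{n}0.png",c["img"][:,:,::-1]); print(n,c["camera_matrix"],c["R"],c["t"])
E
```

```text
pics
{'time_s': 0.0, 'joint_positions': array([-1.34497299e+00,  2.60702545e-01, -1.39349628e-01,  1.17270621e+00,
        1.50480140e-05,  1.57081120e+00]), 'joint_velocities': array([-0.00074042,  0.00042112,  0.0001074 ,  0.00014851,  0.00169551,
       -0.00109473]), 'joint_efforts': array([-5.15908705e-04, -4.05674851e+01,  2.53923351e+01,  1.88128185e-02,
       -1.55667522e-04, -8.08270784e-06]), 'tcp_pos': array([ 117.40629794, -511.01388963,  230.46254605]), 'eef_rot': array([-3.11965155e+00, -3.53726141e-01,  3.23588806e-04]), 'ft_force': array([0.85959529, 0.17979428, 0.2108044 ]), 'torque': array([ 0.06799498, -0.03611541,  0.03932118]), 'opening': 85.4048781567611}
scene [[502.93267599   0.         280.92353948]
 [  0.         502.93267599 209.05029512]
 [  0.           0.           1.        ]] [[ 0.49390026  0.86944074 -0.01163333]
 [ 0.69375913 -0.40209622 -0.59750891]
 [-0.52417631  0.28703908 -0.80177788]] [-237.94427059 -371.67403372 1782.98601706]
top [[522.39380894   0.         277.67916701]
 [  0.         522.39380894 210.07569314]
 [  0.           0.           1.        ]] [[ 0.02731656 -0.99959523  0.00794891]
 [-0.99176284 -0.02809628 -0.12496828]
 [ 0.12514103 -0.00446973 -0.99212889]] [ -46.82545941  551.46044977 1119.19079103]
```

View pics/scene0.png

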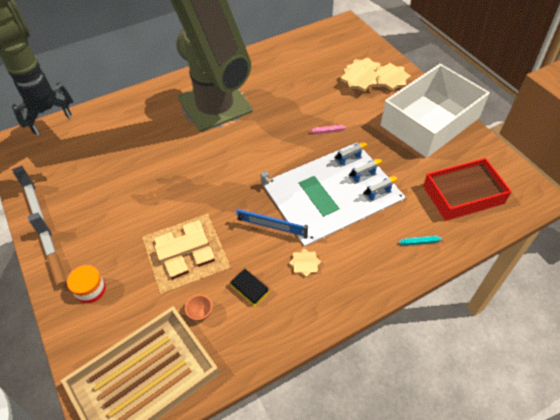

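View pics/top0.png

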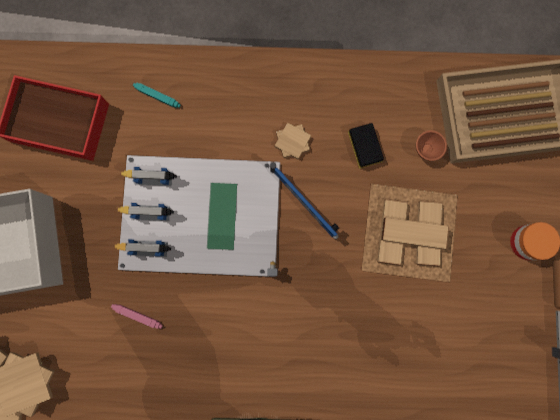

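The top view shows all three cutters (about (150,175), (148,211), (147,247)) with gold ends to the left and black ends towards the bed at (222,216). The pile is at (412,233), and the door runs from hinge (273,167) to (335,235). The pink and turquoise look-alikes lie loose at (137,316) and (157,95). Next I measure positions.

```bash
cat > h.py <<'E'
import numpy as np, cv2
from cell import bot, viewer, order
from scipy.spatial.transform import Rotation as Rot
def cam(n): return viewer.read_camera(n)
def ray(c,uv,z):
    uv=np.atleast_2d(np.array(uv,float)); K=np.array(c["camera_matrix"]);R=np.array(c["R"]);t=np.array(c["t"])
    o=-R.T@t; d=(R.T@np.linalg.inv(K)@np.c_[uv,np.ones(len(uv))].T).T
    return o+d*((z-o[2])/d[:,2])[:,None]
def proj(c,X):
    X=np.atleast_2d(np.array(X,float)); p=(c["R"]@X.T).T+c["t"]; p=(np.array(c["camera_matrix"])@p.T).T
    return p[:,:2]/p[:,2:]
def crop(c,u0,v0,u1,v1,k,name):
    im=c["img"][v0:v1,u0:u1,::-1]; cv2.imwrite("pics/"+name,cv2.resize(im,None,fx=k,fy=k,interpolation=cv2.INTER_CUBIC))
def mask(c,lo,hi,roi=None):
    hsv=cv2.cvtColor(c["img"],cv2.COLOR_RGB2HSV); m=cv2.inRange(hsv,lo,hi)
    if roi:
        z=np.zeros_like(m);u0,v0,u1,v1=roi;z[v0:v1,u0:u1]=m[v0:v1,u0:u1];m=z
    return m
def big(m):
    cs,_=cv2.findContours(m,cv2.RETR_EXTERNAL,cv2.CHAIN_APPROX_NONE)
    return max(cs,key=cv2.contourArea)[:,0,:]
def rect(c,m,z):
    P=ray(c,big(m),z)[:,:2].astype(np.float32); (x,y),(w,h),a=cv2.minAreaRect(P); 
    return (x,y),(w,h),a,cv2.boxPoints(((x,y),(w,h),a))
def st():
    s=bot.sense(); R=Rot.from_rotvec(s["eef_rot"]).as_matrix()
    print("t %.2f tcp %s yaw(tool x) %.2f deg tz %s F %s open %.1f j %s"%(s["time_s"],np.round(s["tcp_pos"],1),np.degrees(np.arctan2(R[1,0],R[0,0])),np.round(R[:,2],3),np.round(s["ft_force"],1),s["opening"],np.round(s["joint_positions"],2)))
    return s,R
def go(x,y,z=None,yaw=None):
    "needed shift in tool cm, and roll in deg (about tool z, after shift)"
    s,R=st(); p=s["tcp_pos"]; d=np.array([x,y,p[2] if z is None else z])-p
    print("tool shift cm",np.round(R.T@d/10,2))
    if yaw is not None:
        y0=np.degrees(np.arctan2(R[1,0],R[0,0])); print("roll",round(-((yaw-y0+180)%360-180),2))
E
python3 - <<'E'
from h import *
t=cam("top"); s=cam("scene")
crop(t,100,140,350,290,3,"top_station.png"); crop(t,350,170,470,290,5,"top_pile.png"); crop(s,225,130,425,250,4,"sc_station.png")
g=rect(t,mask(t,(60,60,20),(90,255,255),(190,160,260,270)),14); print("bed top",g)
g=rect(s,mask(s,(60,60,20),(90,255,255),(280,160,350,230)),14); print("bed scene",g)
w=mask(t,(0,0,130),(180,40,255),(110,145,285,285)); w=cv2.morphologyEx(w,cv2.MORPH_CLOSE,np.ones((3,3))); print("plate top",rect(t,w,12))
E
```

```text
bed top ((539.104248046875, 93.25062561035156), (57.77059555053711, 147.68634033203125), 89.06124877929688, array([[464.79776 ,  65.579025],
       [612.46423 ,  63.15939 ],
       [613.41077 , 120.922226],
       [465.74426 , 123.34186 ]], dtype=float32))
bed scene ((542.6176147460938, 94.58797454833984), (56.00613784790039, 144.91964721679688), 89.22895812988281, array([[469.78754 ,  67.562515],
       [614.69403 ,  65.612366],
       [615.4477  , 121.613434],
       [470.5412  , 123.56358 ]], dtype=float32))
plate top ((540.1893310546875, 143.9295654296875), (348.4455261230469, 259.41241455078125), 89.13053894042969, array([[407.85434 , -28.304916],
       [667.2369  , -32.24135 ],
       [672.5243  , 316.16406 ],
       [413.14178 , 320.10046 ]], dtype=float32))
```

```bash
sleep 0
```

```text
(no output)
```

View pics/top_station.png

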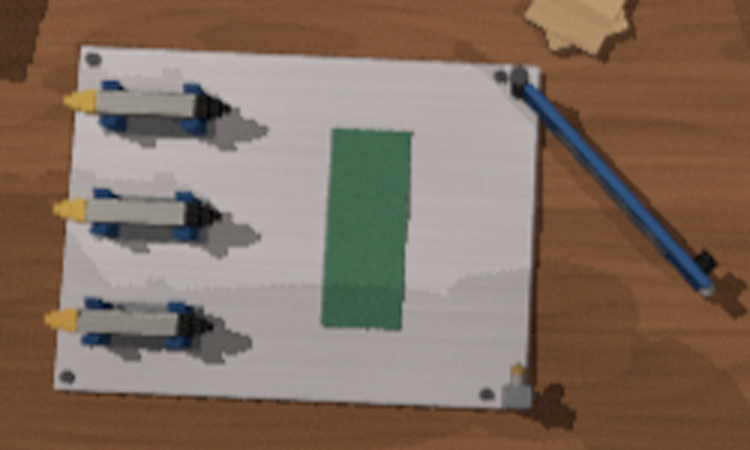

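View pics/top_pile.png

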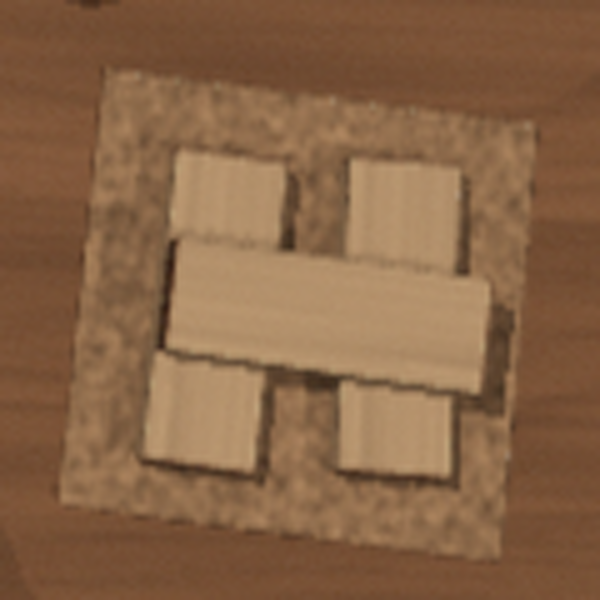

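View pics/sc_station.png

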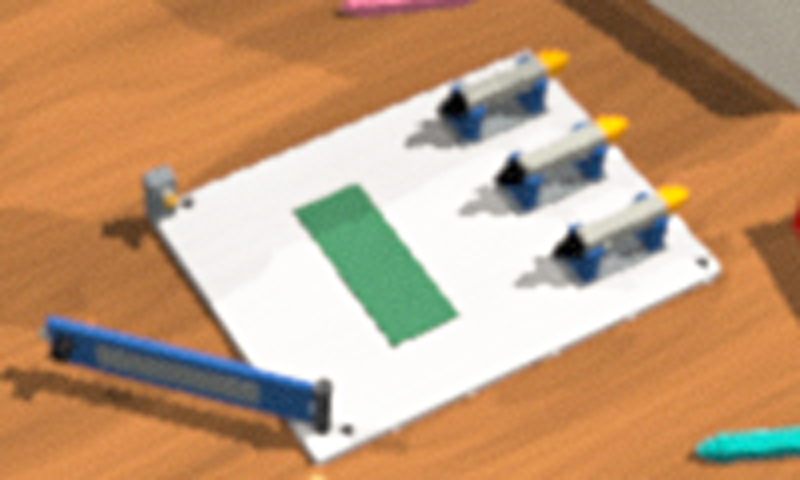

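```bash
python3 - <<'E'
from h import *
t=cam("top"); s=cam("scene")
for n,a,b in (("c",(64,100),(231,107)),("b",(53,208),(222,217)),("a",(44,319),(214,324))):
    P=ray(t,[(100+a[0]/3-.33,140+a[1]/3-.33),(100+b[0]/3-.33,140+b[1]/3-.33)],48)
    print(n,"top",np.round(P,1).tolist(),np.round(P.mean(0),1),np.linalg.norm(P[0]-P[1]).round(1))
for n,a,b in (("c",(690,190),(556,248)),("b",(628,120),(497,178)),("a",(570,57),(438,108))):
    P=ray(s,[(225+a[0]/4-.4,130+a[1]/4-.4),(225+b[0]/4-.4,130+b[1]/4-.4)],48)
    print(n,"sc",np.round(P,1).tolist(),np.round(P.mean(0),1),np.linalg.norm(P[0]-P[1]).round(1))
O=np.array([541,144]); th=-.0155; R=np.array([[np.cos(th),-np.sin(th)],[np.sin(th),np.cos(th)]])
for n,x in (("a",-80),("b",0),("c",80)):
    q=O+R@[x,110]; print("seat",n,q.round(1), proj(t,[[*q,48]]).round(1),proj(s,[[*q,48]]).round(1))
# board top
for z,name,pts in ((39,"top",[(178,238),(491,282),(478,392),(166,348)]),):
    P=ray(t,[(350+u/5-.4,170+v/5-.4) for u,v in pts],z)[:,:2]; print(P.round(1),P.mean(0).round(1),np.linalg.norm(P-np.roll(P,1,0),axis=1).round(1)); 
    d=(P[1]+P[2]-P[0]-P[3]); print("dir",np.degrees(np.arctan2(d[1],d[0])))
for pts in ([(172,152),(290,158)],[(145,463),(258,474)],[(350,158),(463,165)],[(338,470),(453,478)]):
    print("low",ray(t,[(350+u/5-.4,170+v/5-.4) for u,v in pts],21)[:,:2].round(1).tolist())
go(*(O+R@[-80,110]),160,90-0.9)
E
```

```text
c top [[623.2, 315.1, 48.0], [621.5, 192.7, 48.0]] [622.4 253.9  48. ] 122.4
b top [[543.3, 317.9, 48.0], [540.2, 195.0, 48.0]] [541.8 256.4  48. ] 122.9
a top [[462.7, 319.0, 48.0], [462.5, 196.7, 48.0]] [462.6 257.9  48. ] 122.3
c sc [[624.6, 320.4, 48.0], [620.0, 201.5, 48.0]] [622.3 261.   48. ] 119.1
b sc [[544.1, 322.5, 48.0], [542.2, 202.2, 48.0]] [543.1 262.4  48. ] 120.4
a sc [[466.7, 323.1, 48.0], [460.0, 202.9, 48.0]] [463.3 263.   48. ] 120.3
seat a [462.7 255.2] [[143.9 246.8]] [[348.6 151. ]]
seat b [542.7 254. ] [[146.7 210.1]] [[363.1 167.7]]
seat c [622.7 252.7] [[149.4 174. ]] [[378.4 185.4]]
[[ 542.9 -268.4]
 [ 527.3 -406.2]
 [ 478.8 -399.9]
 [ 494.3 -263.2]] [ 510.9 -334.4] [ 48.9 138.7  48.9 137.5]
dir -96.45188646265403
low [[583.8, -269.5], [582.6, -322.5]]
low [[444.5, -257.8], [441.0, -307.8]]
low [[583.4, -349.5], [581.7, -400.3]]
low [[443.8, -343.3], [441.6, -394.2]]
t 0.30 tcp [ 117.5 -511.4  231. ] yaw(tool x) 12.94 deg tz [-0.     0.001 -1.   ] F [ 0.3  0.2 -0.4] open 85.2 j [-1.35  0.26 -0.14  1.17 -0.    1.57]
tool shift cm [ 50.81 -66.99   7.15]
roll -76.16
```

```bash
python3 -m handwheel '{"gripper":[0.6,0.6,0.6,0.6,0.6,0.6,0.6,0.6],"linear":[[0,0,0],[0,0,0],[0,0,0],[0,0,0],[0,0,0],[0,0,0],[0,0,0],[0,0,0]],"roll":[-9.5,-9.5,-9.5,-9.5,-9.5,-9.5,-9.5,-9.5]}' 60; python3 -c "
from h import *
go(462.7,255.2,160,89.1)"
```

```text
time_s: 1.3
tcp_pos: [117.3, -510.8, 230.2]
eef_rot: [-2.191, -2.248, -0.002]
ft_force: [-0.4, -0.9, 0.9]
opening: 51.2
t 1.30 tcp [ 117.3 -510.8  230.2] yaw(tool x) 91.46 deg tz [-0.001  0.002 -1.   ] F [-0.4 -0.9  0.9] open 51.2 j [-1.34  0.26 -0.14  1.17 -0.    0.2 ]
tool shift cm [75.68 36.48  7.19]
roll 2.36
```

```bash
python3 -m handwheel '{"gripper":[0.6,0.6,0.6,0.6,0.6,0.6,0.6,0.6],"linear":[[5.4,2.6,0],[5.4,2.6,0],[5.4,2.6,0],[5.4,2.6,0],[5.4,2.6,0],[5.4,2.6,0],[5.4,2.6,0],[5.4,2.6,0]],"roll":[0,0,0,0,0,0,0,0]}' 60; python3 -c "
from h import *
go(462.7,255.2,160,89.1)"
```

```text
time_s: 2.3
tcp_pos: [320.3, -66.8, 231.0]
eef_rot: [2.199, 2.233, 0.006]
ft_force: [1.4, -1.0, -0.2]
opening: 51.2
t 2.30 tcp [320.3 -66.8 231. ] yaw(tool x) 90.89 deg tz [ 0.008 -0.002 -1.   ] F [ 1.4 -1.  -0.2] open 51.2 j [-0.21 -0.09 -0.53  1.12 -0.    1.35]
tool shift cm [32.   14.68  7.15]
roll 1.79
```

```bash
python3 -m handwheel '{"gripper":[0.6,0.6,0.6,0.6,0.6,0.6,0.6,0.6],"linear":[[5.4,2.5,0],[5.4,2.5,0],[5.4,2.5,0],[5.4,2.5,0],[5.4,2.5,0],[4.0,1.5,0],[0,0,2],[0,0,2]],"roll":[0,0,0,0,0,0,1,0.8]}' 60; python3 -c "
from h import *
go(462.7,255.2,110,89.1)"
```

```text
time_s: 3.3
tcp_pos: [462.0, 263.7, 192.8]
eef_rot: [2.219, 2.204, 0.021]
ft_force: [0.7, -0.1, -0.5]
opening: 51.2
t 3.30 tcp [462.  263.7 192.8] yaw(tool x) 89.60 deg tz [ 0.019 -0.    -1.   ] F [ 0.7 -0.1 -0.5] open 51.2 j [ 0.52  0.28 -0.21  1.06 -0.01  2.1 ]
tool shift cm [-0.85 -0.09  8.28]
roll 0.5
```

```bash
python3 -m handwheel '{"gripper":[0.6,0.6,0.6,0.6],"linear":[[-0.4,0,3],[-0.4,0,3],[0,0,2],[0,0,0]],"roll":[0.5,0,0,0]}' 60; python3 - <<'E'
from h import *
go(462.7,255.2,29,89.1)
t=cam("top"); s=cam("scene"); crop(t,100,180,220,290,5,"a1t.png"); crop(s,300,100,400,190,6,"a1s.png")
E
```

```text
time_s: 3.8
tcp_pos: [462.6, 255.7, 109.0]
eef_rot: [2.228, 2.196, 0.017]
ft_force: [-1.0, 0.4, 0.0]
opening: 51.4
t 3.80 tcp [462.6 255.7 109. ] yaw(tool x) 89.15 deg tz [ 0.017 -0.001 -1.   ] F [-1.   0.4  0. ] open 51.4 j [ 0.51  0.34 -0.36  0.85 -0.01  2.1 ]
tool shift cm [-0.04 -0.12  8.  ]
roll 0.05
```

View pics/a1t.png

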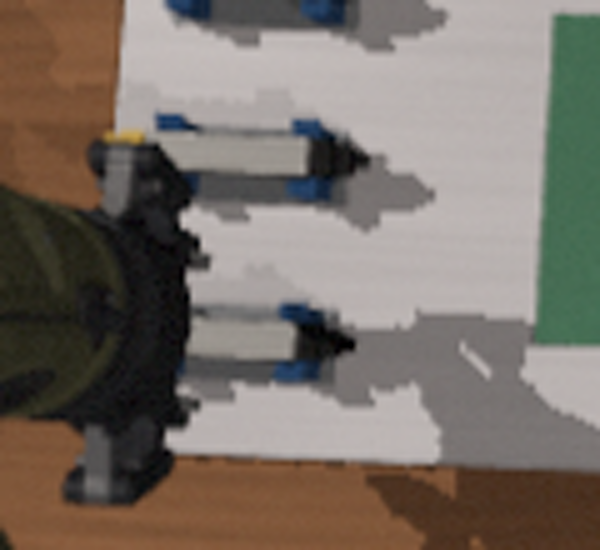

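View pics/a1s.png

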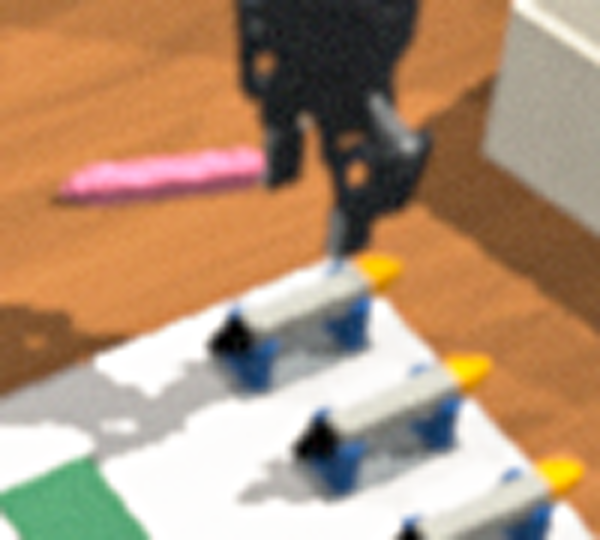

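```bash
python3 -m handwheel '{"gripper":[0.6,0.6,0.6,0.6,0.6,0.6],"linear":[[0,-0.1,2.2],[0,0,2.2],[0,0,2.0],[0,0,1.4],[0,0,0],[0,0,0]],"roll":[0,0,0,0,0,0]}' 60; python3 -c "
from h import *
go(462.7,255.2,29,89.1)"
```

```text
time_s: 4.65
tcp_pos: [471.7, 260.8, 38.7]
eef_rot: [2.224, 2.192, 0.047]
ft_force: [0.0, -0.1, -0.0]
opening: 51.1
t 4.65 tcp [471.7 260.8  38.7] yaw(tool x) 89.18 deg tz [ 0.034  0.008 -0.999] F [ 0.  -0.1 -0. ] open 51.1 j [ 0.51  0.42 -0.46  0.66 -0.01  2.1 ]
tool shift cm [-0.58 -0.92  0.93]
roll 0.08
```

```bash
python3 -m handwheel '{"gripper":[0.6,0.6,0.6],"linear":[[-0.5,-0.9,0],[0,0,0],[0,0,0]],"roll":[0,0,0]}' 60; python3 -c "
from h import *
go(462.7,255.2,29,89.1)"
```

```text
time_s: 5.03
tcp_pos: [462.8, 256.0, 40.0]
eef_rot: [2.224, 2.192, 0.051]
ft_force: [-0.0, 0.9, 0.2]
opening: 51.2
t 5.03 tcp [462.8 256.   40. ] yaw(tool x) 89.18 deg tz [ 0.036  0.009 -0.999] F [-0.   0.9  0.2] open 51.2 j [ 0.51  0.4  -0.48  0.65 -0.01  2.1 ]
tool shift cm [-0.09 -0.05  1.1 ]
roll 0.08
```

```bash
python3 -m handwheel '{"gripper":[0.6,0.6,0.6,0.6],"linear":[[-0.1,-0.1,0.5],[0,0,0.5],[0,0,0.1],[0,0,0]],"roll":[0,0,0,0]}' 60; python3 -c "
from h import *
go(462.7,255.2,29,89.1)"
```

```text
time_s: 5.52
tcp_pos: [462.2, 255.1, 28.1]
eef_rot: [2.224, 2.192, 0.051]
ft_force: [0.3, -0.1, 0.9]
opening: 51.4
t 5.53 tcp [462.2 255.1  28.1] yaw(tool x) 89.17 deg tz [ 0.036  0.009 -0.999] F [ 0.3 -0.1  0.9] open 51.4 j [ 0.51  0.41 -0.5   0.62 -0.01  2.1 ]
tool shift cm [ 0.01  0.05 -0.09]
roll 0.07
```

```bash
python3 -m handwheel '{"gripper":[0,0,0,0,0,0],"linear":[[0,0,0],[0,0,0],[0,0,0],[0,0,0],[0,0,0],[0,0,0]],"roll":[0,0,0,0,0,0]}' 60; python3 -c "
from h import *
st()"
```

```text
time_s: 6.28
tcp_pos: [462.9, 255.2, 28.4]
eef_rot: [2.223, 2.191, 0.052]
ft_force: [0.1, -0.2, 0.4]
opening: 15.2
t 6.28 tcp [462.9 255.2  28.4] yaw(tool x) 89.16 deg tz [ 0.038  0.01  -0.999] F [ 0.1 -0.2  0.4] open 15.2 j [ 0.51  0.41 -0.5   0.62 -0.01  2.1 ]
```

```bash
python3 -m handwheel '{"gripper":[0,0,0,0,0,0],"linear":[[0,0,-0.8],[0,0,-0.8],[0,0,-0.8],[0,0,-0.8],[0,0,-0.6],[0,0,0]],"roll":[0,0,0,0,0,0]}' 60; python3 - <<'E'
from h import *
st(); t=cam("top"); s=cam("scene"); crop(t,100,180,220,290,5,"a2t.png"); crop(s,300,100,400,190,6,"a2s.png")
E
```

```text
time_s: 7.02
tcp_pos: [460.6, 254.6, 68.9]
eef_rot: [2.224, 2.192, 0.051]
ft_force: [0.0, 0.3, -1.6]
opening: 15.3
t 7.03 tcp [460.6 254.6  68.9] yaw(tool x) 89.18 deg tz [ 0.036  0.009 -0.999] F [ 0.   0.3 -1.6] open 15.3 j [ 0.51  0.36 -0.45  0.72 -0.01  2.1 ]
```

View pics/a2s.png

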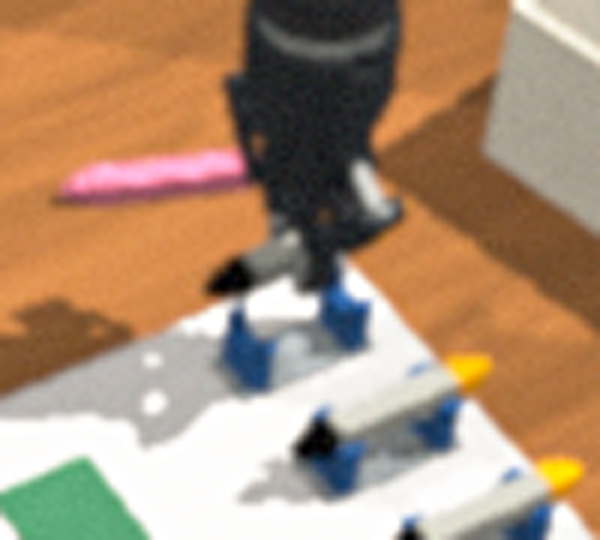

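The cutter is held 40 mm up and the holder beneath is empty. Now the half turn.

```bash
python3 -m handwheel '{"gripper":[0,0,0,0,0,0,0,0],"linear":[[0,0,0],[0,0,0],[0,0,0],[0,0,0],[0,0,0],[0,0,0],[0,0,0],[0,0,0]],"roll":[-10,-10,-10,-10,-10,-10,-10,-10]}' 60; python3 -m handwheel '{"gripper":[0,0,0,0,0,0,0,0],"linear":[[0,0,0],[0,0,0],[0,0,0],[0,0,0],[0,0,0],[0,0,0],[0,0,0],[0,0,0]],"roll":[-10,-10,-10,-10,-10,-10,-10,-10]}' 60;  python3 -c "
from h import *
go(462.9,255.2,68,-90.9)"
```

```text
time_s: 8.12
tcp_pos: [457.6, 252.9, 64.7]
eef_rot: [0.222, 3.105, 0.011]
ft_force: [0.1, -0.0, -2.8]
opening: 14.9
time_s: 9.12
tcp_pos: [454.9, 251.4, 60.9]
eef_rot: [-1.891, 2.485, -0.019]
ft_force: [0.1, 0.2, -1.4]
opening: 15.2
t 9.12 tcp [454.9 251.4  60.9] yaw(tool x) -105.45 deg tz [ 0.022  0.002 -1.   ] F [ 0.1  0.2 -1.4] open 15.2 j [ 0.51  0.37 -0.46  0.72 -0.01 -0.79]
tool shift cm [-0.58 -0.68 -0.69]
roll -14.55
```

```bash
python3 -m handwheel '{"gripper":[0,0,0,0],"linear":[[-0.6,-0.7,-0.7],[0,0,0],[0,0,0],[0,0,0]],"roll":[0,-7.3,-7.3,0]}' 60;  python3 - <<'E'
from h import *
go(462.9,255.2,68,-90.9)
t=cam("top"); s=cam("scene"); crop(t,100,180,220,290,5,"a3t.png"); crop(s,300,100,400,190,6,"a3s.png")
E
```

```text
time_s: 9.62
tcp_pos: [465.5, 256.5, 68.9]
eef_rot: [-2.187, 2.229, -0.023]
ft_force: [-0.9, 0.0, -3.1]
opening: 15.3
t 9.62 tcp [465.5 256.5  68.9] yaw(tool x) -91.10 deg tz [ 0.023  0.002 -1.   ] F [-0.9  0.  -3.1] open 15.3 j [ 0.51  0.38 -0.42  0.75 -0.01 -1.04]
tool shift cm [0.14 0.26 0.08]
roll -0.2
```

View pics/a3s.png

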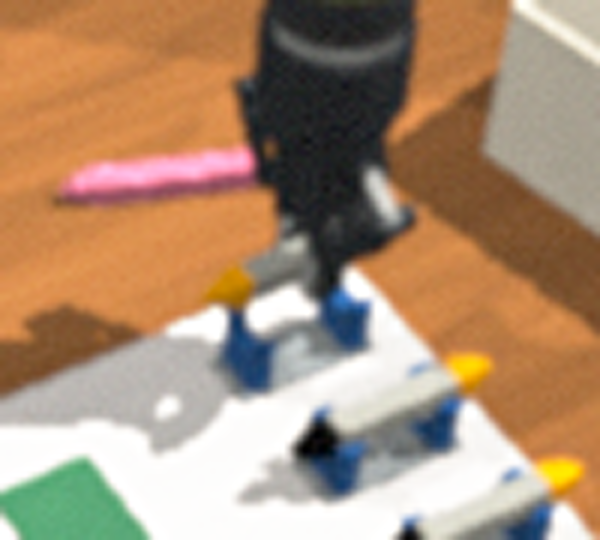

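View pics/a3t.png

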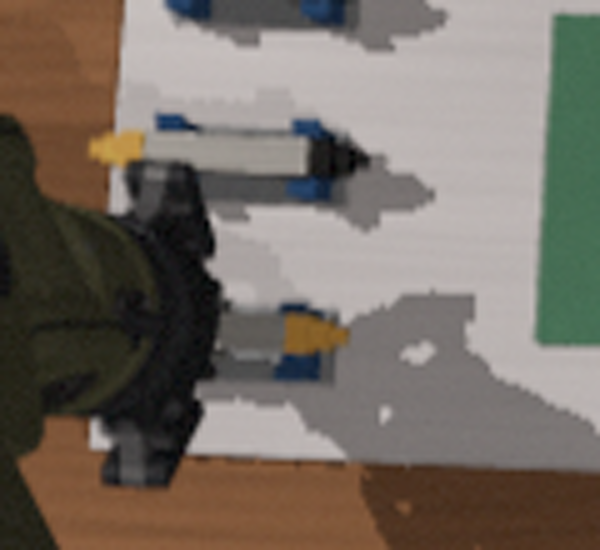

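```bash
python3 - <<'E'
from h import *
t=cam("top"); s=cam("scene")
print(ray(t,[(100+350/5-.4,180+336/5-.4)],88.5),ray(s,[(300+206/6-.4,100+291/6-.4)],88.5))
# orig seated black tip, same picking style (a1t): 
print(ray(t,[(100+355/5-.4,180+345/5-.4)],48),ray(s,[(300+211/6-.4,100+345/6-.4)],48), ray(t,[(100+372/5-.4,180+158/5-.4)],48))
E
```

```text
[[462.30761509 191.76235659  88.5       ]] [[460.20691239 198.64686353  88.5       ]]
[[460.49805166 197.49445164  48.        ]] [[462.74779561 203.58209692  48.        ]] [[542.01424757 194.40364933  48.        ]]
```

View pics/a2t.png

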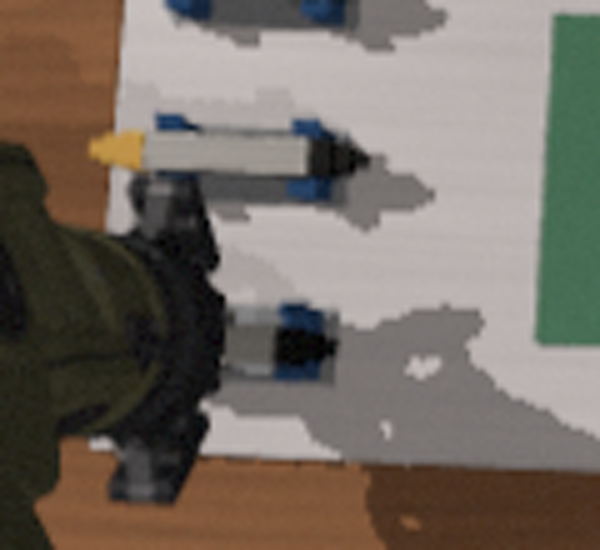

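```bash
python3 - <<'E'
from h import *
O=np.array([541,144]); th=-.0155; R=np.array([[np.cos(th),-np.sin(th)],[np.sin(th),np.cos(th)]])
def W(x,y,z): return [*(O+R@[x,y]),z]
for n,(u0,v0,u1,v1),k in (("top",(110,160,230,260),6),("scene",(310,130,420,220),7)):
    c=cam(n); im=cv2.resize(c["img"][v0:v1,u0:u1,::-1],None,fx=k,fy=k,interpolation=cv2.INTER_CUBIC)
    for hx in (-80,0,80):
        for sy in (-30,30):
            for sx in (-17.5,17.5):
                p=[proj(c,W(hx+sx,110+sy+e,z))[0] for e,z in ((-6,52),(6,52),(6,12),(-6,12))]
                q=[((a-np.array([u0,v0])+.5)*k).astype(int).tolist() for a in p]
                cv2.polylines(im,[np.array(q)],True,(0,0,255),1)
        for e in (-60,60):
            a=((proj(c,W(hx,110+e,48))[0]-[u0,v0]+.5)*k).astype(int).tolist(); cv2.circle(im,a,4,(0,255,0),1)
    for x,y in ((-130,-175),(130,-175),(130,175),(-130,175)):
        pass
    cv2.imwrite(f"pics/ov_{n}.png",im)
E
```

```text
(no output)
```

View pics/ov_top.png

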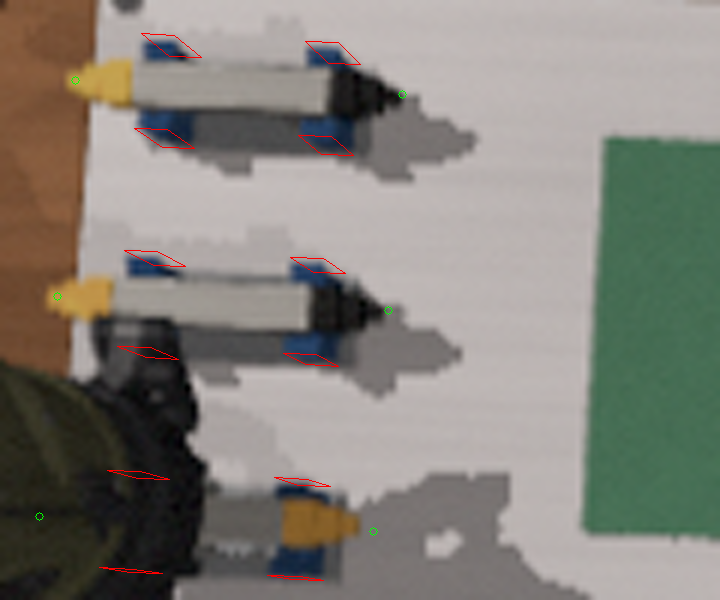

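View pics/ov_scene.png

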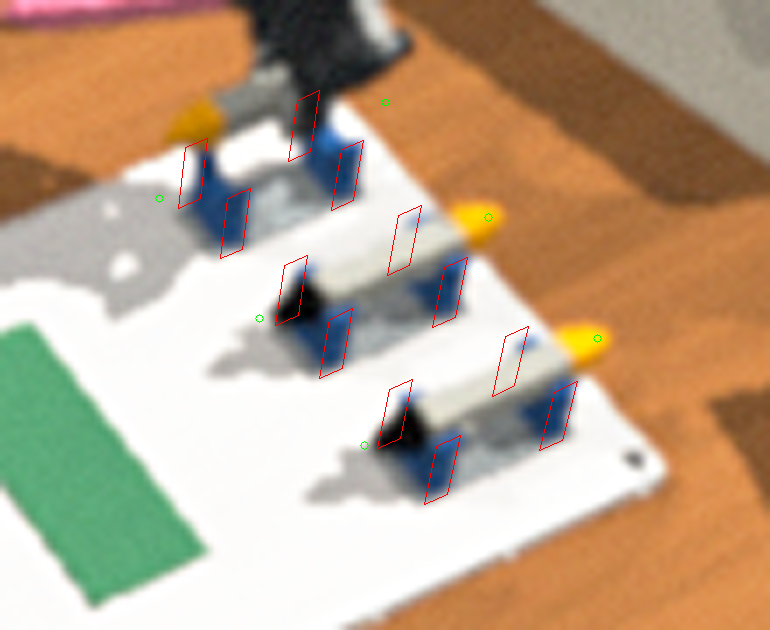

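```bash
python3 -m handwheel '{"gripper":[0,0,0,0],"linear":[[-0.5,0.3,0],[0,0,0.3],[0,0,0.3],[0,0,0]],"roll":[0,0,0,0]}' 60;  python3 -c "
from h import *
go(462.6,261.6,28.4,-90.9)"
```

```text
time_s: 10.42
tcp_pos: [461.3, 261.5, 61.9]
eef_rot: [-2.19, 2.229, -0.022]
ft_force: [0.5, -0.1, -2.3]
opening: 15.0
t 10.43 tcp [461.3 261.5  61.9] yaw(tool x) -91.02 deg tz [ 0.022  0.002 -1.   ] F [ 0.5 -0.1 -2.3] open 15.0 j [ 0.52  0.39 -0.43  0.73 -0.01 -1.03]
tool shift cm [-0.01 -0.06  3.35]
roll -0.12
```

```bash
python3 -m handwheel '{"gripper":[0,0,0,0,0],"linear":[[0,0,0.6],[0,0,0.6],[0,0,0.6],[0,0,0.4],[0,0,0]],"roll":[0,0,0,0,0]}' 60;  python3 -c "
from h import *
go(462.6,261.6,28.4,-90.9)"
```

```text
time_s: 11.05
tcp_pos: [461.6, 261.2, 37.8]
eef_rot: [-2.19, 2.23, -0.022]
ft_force: [-0.1, -0.2, -1.4]
opening: 14.9
t 11.05 tcp [461.6 261.2  37.8] yaw(tool x) -91.05 deg tz [ 0.021  0.001 -1.   ] F [-0.1 -0.2 -1.4] open 14.9 j [ 0.52  0.42 -0.46  0.67 -0.01 -1.03]
tool shift cm [-0.04 -0.08  0.95]
roll -0.15
```

```bash
python3 -m handwheel '{"gripper":[0,0,0,0,0],"linear":[[0,-0.1,0.3],[0,0,0.3],[0,0,0.2],[0,0,0.1],[0,0,0]],"roll":[0,0,0,0,0]}' 60;  python3 -c "
from h import *
go(462.6,261.6,28.4,-90.9)"
```

```text
time_s: 11.68
tcp_pos: [463.3, 261.4, 28.9]
eef_rot: [-2.189, 2.23, -0.023]
ft_force: [-1.1, 0.1, 0.1]
opening: 14.6
t 11.68 tcp [463.3 261.4  28.9] yaw(tool x) -91.05 deg tz [ 0.022  0.002 -1.   ] F [-1.1  0.1  0.1] open 14.6 j [ 0.52  0.43 -0.47  0.65 -0.01 -1.03]
tool shift cm [-0.02  0.07  0.05]
roll -0.15
```

```bash
python3 -m handwheel '{"gripper":[0.6,0.6,0.6,0.6,0.6,0.6,0.6,0.6],"linear":[[0,0,0],[0,0,0],[0,0,0],[0,0,-1.5],[0,0,-1.5],[0,0,-2],[0,0,-2],[0,0,0]],"roll":[0,0,0,0,0,0,0,0]}' 60;  python3 -c "
from h import *
go(542.7,257.5,100,-90.9)"
```

```text
time_s: 12.68
tcp_pos: [463.5, 262.4, 105.7]
eef_rot: [-2.185, 2.226, -0.025]
ft_force: [-0.4, -0.7, 0.5]
opening: 51.3
t 12.68 tcp [463.5 262.4 105.7] yaw(tool x) -91.04 deg tz [ 0.027  0.004 -1.   ] F [-0.4 -0.7  0.5] open 51.3 j [ 0.52  0.34 -0.37  0.83 -0.01 -1.03]
tool shift cm [ 0.35 -7.91  0.78]
roll -0.14
```

```bash
python3 -m handwheel '{"gripper":[0.6,0.6,0.6,0.6,0.6],"linear":[[0.3,-4,0],[0,-4,0],[0,0,1],[0,0,1],[0,0,0]],"roll":[0,0,0,0,0]}' 60;  python3 - <<'E'
from h import *
go(542.7,257.3,29,-90.9)
t=cam("top"); s=cam("scene"); crop(t,100,150,220,270,5,"b1t.png"); crop(s,310,100,420,200,7,"b1s.png")
E
```

```text
time_s: 13.3
tcp_pos: [542.1, 257.0, 85.1]
eef_rot: [-2.19, 2.227, -0.021]
ft_force: [-0.7, 0.6, -1.1]
opening: 50.9
t 13.30 tcp [542.1 257.   85.1] yaw(tool x) -90.96 deg tz [ 0.022  0.003 -1.   ] F [-0.7  0.6 -1.1] open 50.9 j [ 0.45  0.47 -0.23  0.86 -0.01 -1.11]
tool shift cm [-0.01  0.07  5.6 ]
roll -0.06
```

View pics/b1s.png

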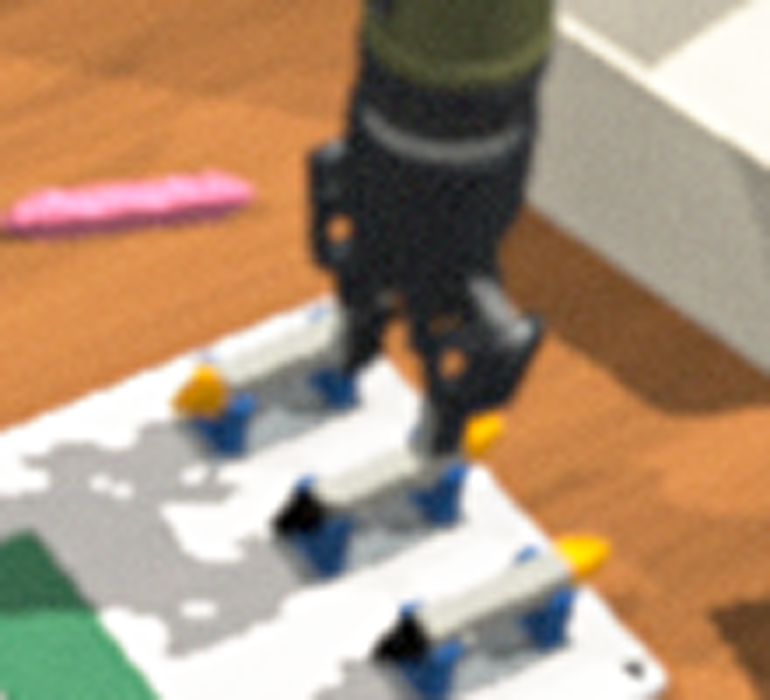

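View pics/b1t.png

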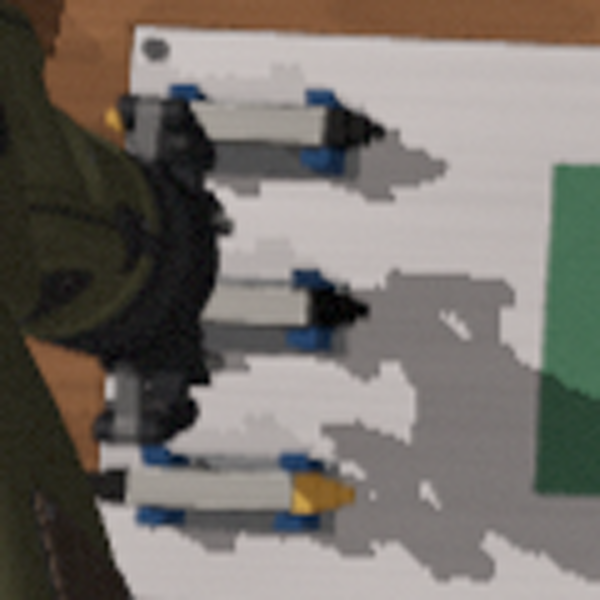

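Cutter a is seated with gold towards the bed: the tip is at crop (355,493), where the black tip was. Now cutter b.

```bash
python3 -m handwheel '{"gripper":[0.6,0.6,0.6,0.6,0.6,0.6,0.6,0.6],"linear":[[0,0,0.8],[0,0,0.8],[0,0,0.8],[0,0,0.8],[0,0,0.8],[0,0,0.8],[0,0,0.4],[0,0,0]],"roll":[0,0,0,0,0,0,0,0]}' 60;  python3 -c "
from h import *
go(542.7,257.3,28.6,-90.9)"
```

```text
time_s: 14.4
tcp_pos: [543.1, 257.8, 30.6]
eef_rot: [-2.19, 2.225, -0.022]
ft_force: [-0.7, 0.4, -0.8]
opening: 51.8
t 14.40 tcp [543.1 257.8  30.6] yaw(tool x) -90.89 deg tz [ 0.024  0.003 -1.   ] F [-0.7  0.4 -0.8] open 51.8 j [ 0.45  0.52 -0.29  0.73 -0.01 -1.11]
tool shift cm [0.05 0.04 0.2 ]
roll 0.01
```

```bash
python3 -m handwheel '{"gripper":[0.6,0.6,0,0,0,0,0,0],"linear":[[0,0,0.2],[0,0,0],[0,0,0],[0,0,0],[0,0,0],[0,0,0],[0,0,0],[0,0,0]],"roll":[0,0,0,0,0,0,0,0]}' 60;  python3 -c "
from h import *
st()"
```

```text
time_s: 15.4
tcp_pos: [544.0, 258.2, 29.6]
eef_rot: [-2.189, 2.224, -0.023]
ft_force: [-0.5, 1.2, 0.2]
opening: 14.9
t 15.40 tcp [544.  258.2  29.6] yaw(tool x) -90.90 deg tz [ 0.026  0.004 -1.   ] F [-0.5  1.2  0.2] open 14.9 j [ 0.45  0.52 -0.29  0.73 -0.01 -1.11]
```

```bash
python3 -m handwheel '{"gripper":[0,0,0,0,0,0],"linear":[[0,0,-0.8],[0,0,-0.8],[0,0,-0.8],[0,0,-0.8],[0,0,-0.6],[0,0,0]],"roll":[0,0,0,0,0,0]}' 60; python3 - <<'E'
from h import *
st(); t=cam("top"); s=cam("scene"); crop(t,100,150,220,270,5,"b2t.png"); crop(s,310,100,420,200,7,"b2s.png")
E
python3 -m handwheel '{"gripper":[0,0,0,0,0,0,0,0],"linear":[[0,0,-0.05],[0,0,-0.05],[0,0,-0.05],[0,0,-0.05],[0,0,-0.05],[0,0,-0.05],[0,0,-0.05],[0,0,-0.05]],"roll":[10,10,10,10,10,10,10,10]}' 60; python3 -m handwheel '{"gripper":[0,0,0,0,0,0,0,0],"linear":[[0,0,0],[0,0,0],[0,0,0],[0,0,0],[0,0,0],[0,0,0],[0,0,0],[0,0,0]],"roll":[10,10,10,10,10,10,10,10]}' 60;  python3 -c "
from h import *
go(544,257,69,89.1)"
```

```text
time_s: 16.15
tcp_pos: [542.8, 257.9, 70.3]
eef_rot: [-2.189, 2.224, -0.023]
ft_force: [0.2, -0.3, -1.9]
opening: 15.0
t 16.15 tcp [542.8 257.9  70.3] yaw(tool x) -90.89 deg tz [ 0.025  0.004 -1.   ] F [ 0.2 -0.3 -1.9] open 15.0 j [ 0.45  0.48 -0.25  0.82 -0.01 -1.11]
time_s: 17.25
tcp_pos: [539.3, 256.2, 69.6]
eef_rot: [-0.176, 3.12, -0.001]
ft_force: [0.6, 0.0, -1.2]
opening: 15.3
time_s: 18.25
tcp_pos: [536.3, 254.8, 65.2]
eef_rot: [1.934, 2.463, 0.005]
ft_force: [-0.6, -0.6, -1.1]
opening: 14.7
t 18.25 tcp [536.3 254.8  65.2] yaw(tool x) 103.71 deg tz [ 0.01  -0.003 -1.   ] F [-0.6 -0.6 -1.1] open 14.7 j [ 0.45  0.48 -0.25  0.83 -0.01  1.78]
tool shift cm [ 0.03  0.81 -0.37]
roll 14.61
```

```bash
python3 -m handwheel '{"gripper":[0,0,0,0],"linear":[[0,0.8,-0.4],[0,0,0],[0,0,0],[0,0,0]],"roll":[0,7.3,7.3,0]}' 60;  python3 - <<'E'
from h import *
go(544,257,69,89.1)
t=cam("top"); s=cam("scene"); crop(t,100,150,220,270,5,"b3t.png"); crop(s,310,100,420,200,7,"b3s.png")
a=[cv2.imread("pics/"+f) for f in ("b2t.png","b3t.png")]; cv2.imwrite("pics/bt.png",np.vstack([x[200:400] for x in a])) 
a=[cv2.imread("pics/"+f) for f in ("b2s.png","b3s.png")]; cv2.imwrite("pics/bs.png",np.vstack([x[350:650] for x in a]))
E
```

```text
time_s: 18.75
tcp_pos: [545.8, 257.1, 69.1]
eef_rot: [2.227, 2.202, 0.007]
ft_force: [-0.5, -0.8, -2.3]
opening: 14.7
t 18.75 tcp [545.8 257.1  69.1] yaw(tool x) 89.35 deg tz [ 0.01  -0.003 -1.   ] F [-0.5 -0.8 -2.3] open 14.7 j [ 0.44  0.49 -0.22  0.85 -0.01  2.03]
tool shift cm [-0.01 -0.18  0.01]
roll 0.25
```

View pics/bt.png

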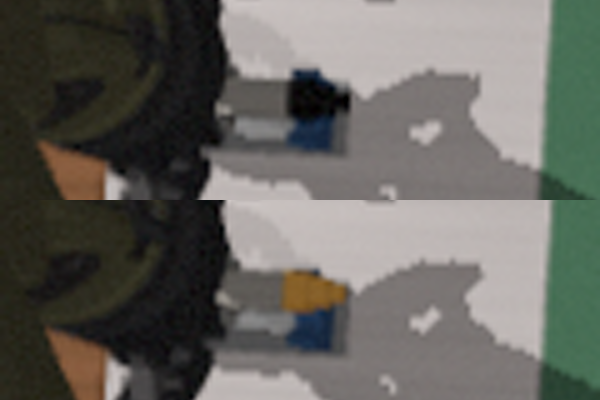

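View pics/bs.png

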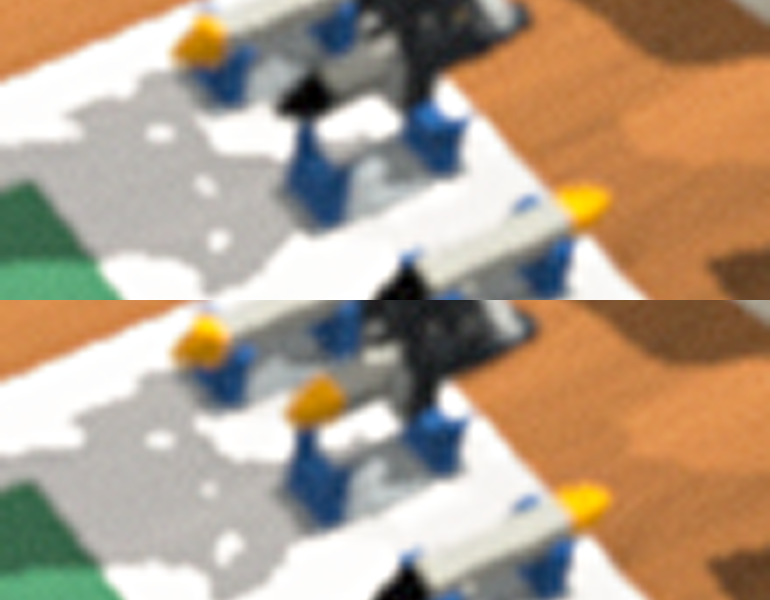

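```bash
python3 -m handwheel '{"gripper":[0,0,0,0,0,0,0],"linear":[[-0.1,-0.3,0],[0,0,0.6],[0,0,0.6],[0,0,0.6],[0,0,0.6],[0,0,0.4],[0,0,0]],"roll":[0,0,0,0,0,0,0]}' 60;  python3 -c "
from h import *
go(543.7,256.3,29.6,89.1)"
```

```text
time_s: 19.73
tcp_pos: [542.1, 255.6, 38.3]
eef_rot: [2.223, 2.207, 0.004]
ft_force: [0.5, -0.0, -1.9]
opening: 15.1
t 19.73 tcp [542.1 255.6  38.3] yaw(tool x) 89.58 deg tz [ 0.008 -0.004 -1.   ] F [ 0.5 -0.  -1.9] open 15.1 j [ 0.44  0.52 -0.27  0.78 -0.01  2.02]
tool shift cm [0.07 0.16 0.87]
roll 0.48
```

```bash
python3 -m handwheel '{"gripper":[0,0,0,0,0],"linear":[[0.1,0.2,0.1],[0,0,0.3],[0,0,0.3],[0,0,0.1],[0,0,0]],"roll":[0.5,0,0,0,0]}' 60;  python3 -c "
from h import *
go(543.7,256.3,29.6,89.1)"
```

```text
time_s: 20.35
tcp_pos: [544.9, 256.9, 30.2]
eef_rot: [2.233, 2.196, 0.006]
ft_force: [0.0, 0.3, -1.7]
opening: 14.8
t 20.35 tcp [544.9 256.9  30.2] yaw(tool x) 89.04 deg tz [ 0.009 -0.004 -1.   ] F [ 0.   0.3 -1.7] open 14.8 j [ 0.44  0.53 -0.27  0.76 -0.01  2.03]
tool shift cm [-0.06 -0.12  0.06]
roll -0.06
```

```bash
python3 -m handwheel '{"gripper":[0,0,0,0],"linear":[[0,-0.1,0.1],[0,0,0.05],[0,0,0],[0,0,0]],"roll":[0,0,0,0]}' 60;  python3 -c "
from h import *
go(543.7,256.3,29.6,89.1)"
```

```text
time_s: 20.85
tcp_pos: [544.3, 257.0, 29.7]
eef_rot: [2.233, 2.196, 0.008]
ft_force: [-0.3, -0.5, -0.7]
opening: 15.3
t 20.85 tcp [544.3 257.   29.7] yaw(tool x) 89.04 deg tz [ 0.011 -0.003 -1.   ] F [-0.3 -0.5 -0.7] open 15.3 j [ 0.45  0.53 -0.27  0.76 -0.01  2.03]
tool shift cm [-0.07 -0.06  0.  ]
roll -0.06
```

```bash
python3 -m handwheel '{"gripper":[0.6,0.6,0.6,0.6,0.6,0.6,0.6,0.6],"linear":[[0,0,0],[0,0,0],[0,0,0],[0,0,-1.5],[0,0,-1.5],[0,0,-2],[0,0,-2],[0,0,0]],"roll":[0,0,0,0,0,0,0,0]}' 60;  python3 -c "
from h import *
go(623,256,90,89.1)"
```

```text
time_s: 21.85
tcp_pos: [545.3, 258.2, 106.7]
eef_rot: [2.232, 2.195, 0.016]
ft_force: [0.1, 0.7, -0.2]
opening: 51.3
t 21.85 tcp [545.3 258.2 106.7] yaw(tool x) 89.05 deg tz [ 0.016 -0.001 -1.   ] F [ 0.1  0.7 -0.2] open 51.3 j [ 0.45  0.46 -0.18  0.92 -0.01  2.03]
tool shift cm [-0.09  7.75  1.79]
roll -0.05
```

```bash
python3 -m handwheel '{"gripper":[0.6,0.6,0.6,0.6,0.6],"linear":[[0,3.9,0],[0,3.8,0],[0,0,1],[0,0,1],[0,0,0]],"roll":[0,0,0,0,0]}' 60;  python3 - <<'E'
from h import *
go(623.2,256,29,89.1)
t=cam("top"); s=cam("scene"); crop(t,100,150,220,270,5,"c1t.png"); crop(s,310,100,420,200,7,"c1s.png")
E
```

```text
time_s: 22.48
tcp_pos: [620.7, 256.2, 85.4]
eef_rot: [2.232, 2.198, 0.01]
ft_force: [-0.8, -0.2, 0.2]
opening: 51.2
t 22.48 tcp [620.7 256.2  85.4] yaw(tool x) 89.12 deg tz [ 0.011 -0.002 -1.   ] F [-0.8 -0.2  0.2] open 51.2 j [ 0.39  0.58 -0.01  0.97 -0.01  1.98]
tool shift cm [-0.    0.18  5.65]
roll 0.02
```

View pics/c1s.png

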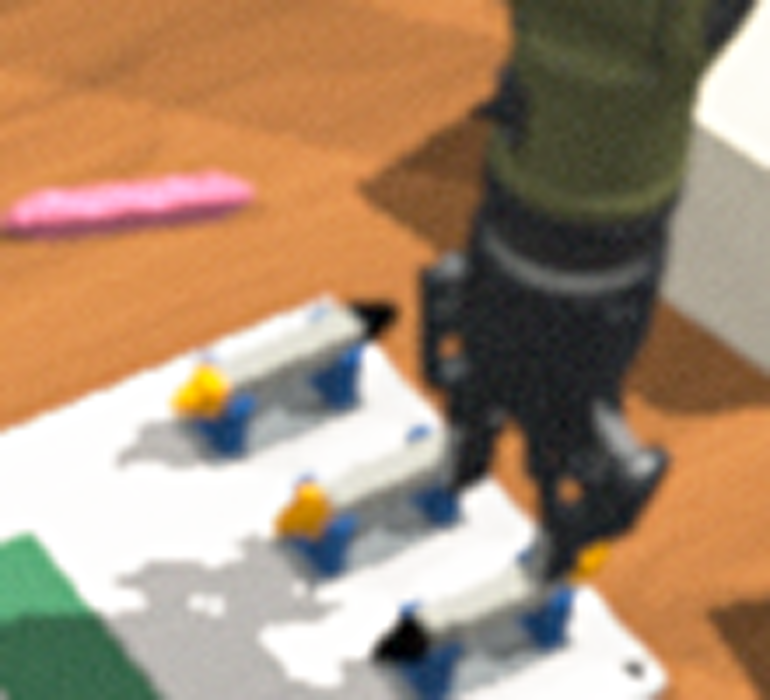

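View pics/c1t.png

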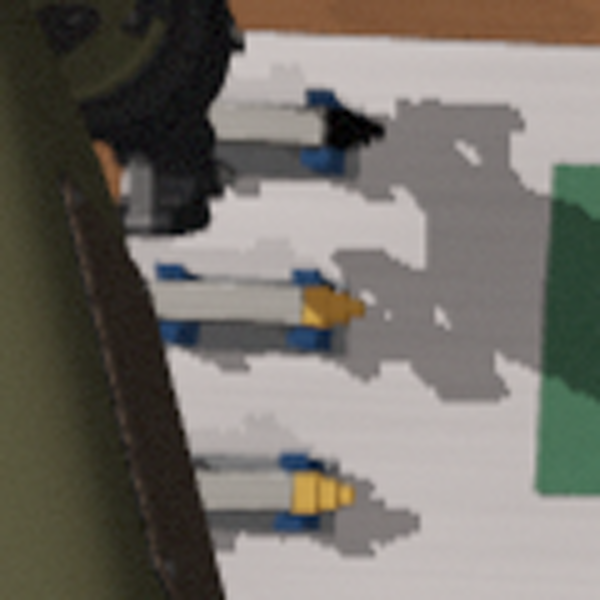

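Cutter b is seated: the gold tip is at crop (367,308), where the black tip was at (369,310). Now cutter c.

```bash
python3 -m handwheel '{"gripper":[0.6,0.6,0.6,0.6,0.6,0.6,0.6,0.6],"linear":[[0,0.1,0.8],[0,0,0.8],[0,0,0.8],[0,0,0.8],[0,0,0.8],[0,0,0.8],[0,0,0.5],[0,0,0]],"roll":[0,0,0,0,0,0,0,0]}' 60;  python3 -c "
from h import *
go(623.2,256,29,89.1)"
```

```text
time_s: 23.58
tcp_pos: [622.2, 256.7, 30.1]
eef_rot: [2.23, 2.198, 0.012]
ft_force: [0.4, -0.1, 0.2]
opening: 51.9
t 23.57 tcp [622.2 256.7  30.1] yaw(tool x) 89.17 deg tz [ 0.012 -0.002 -1.   ] F [ 0.4 -0.1  0.2] open 51.9 j [ 0.39  0.63 -0.07  0.85 -0.01  1.98]
tool shift cm [-0.07  0.1   0.11]
roll 0.07
```

```bash
python3 -m handwheel '{"gripper":[0.6,0.6,0,0,0,0,0,0],"linear":[[0,0.1,0.1],[0,0,0],[0,0,0],[0,0,0],[0,0,0],[0,0,0],[0,0,0],[0,0,0]],"roll":[0,0,0,0,0,0,0,0]}' 60;  python3 -c "
from h import *
st()"
python3 -m handwheel '{"gripper":[0,0,0,0,0,0],"linear":[[0,0,-0.8],[0,0,-0.8],[0,0,-0.8],[0,0,-0.8],[0,0,-0.6],[0,0,0]],"roll":[0,0,0,0,0,0]}' 60; python3 - <<'E'
from h import *
st(); t=cam("top"); s=cam("scene"); crop(t,100,130,220,250,5,"c2t.png"); crop(s,310,100,420,200,7,"c2s.png")
E
```

```text
time_s: 24.58
tcp_pos: [624.3, 257.0, 30.3]
eef_rot: [2.23, 2.198, 0.016]
ft_force: [-0.7, 0.8, 0.9]
opening: 15.2
t 24.57 tcp [624.3 257.   30.3] yaw(tool x) 89.17 deg tz [ 0.015 -0.001 -1.   ] F [-0.7  0.8  0.9] open 15.2 j [ 0.39  0.63 -0.07  0.85 -0.01  1.98]
time_s: 25.32
tcp_pos: [623.4, 257.0, 71.0]
eef_rot: [2.23, 2.198, 0.015]
ft_force: [-0.0, -0.3, -1.4]
opening: 14.7
t 25.32 tcp [623.4 257.   71. ] yaw(tool x) 89.17 deg tz [ 0.014 -0.001 -1.   ] F [-0.  -0.3 -1.4] open 14.7 j [ 0.39  0.6  -0.02  0.94 -0.01  1.98]
```

```bash
python3 -m handwheel '{"gripper":[0,0,0,0,0,0,0,0],"linear":[[0,0,-0.05],[0,0,-0.05],[0,0,-0.05],[0,0,-0.05],[0,0,-0.05],[0,0,-0.05],[0,0,-0.05],[0,0,-0.05]],"roll":[-10,-10,-10,-10,-10,-10,-10,-10]}' 60; python3 -m handwheel '{"gripper":[0,0,0,0,0,0,0,0],"linear":[[0,0,-0.05],[0,0,-0.05],[0,0,-0.05],[0,0,-0.05],[0,0,-0.05],[0,0,-0.05],[0,0,-0.05],[0,0,-0.05]],"roll":[-10,-10,-10,-10,-10,-10,-10,-10]}' 60;  python3 -c "
from h import *
go(624,257,70,-90.9)"
```

```text
time_s: 26.42
tcp_pos: [619.7, 255.4, 69.6]
eef_rot: [0.223, 3.128, -0.007]
ft_force: [-0.2, 0.0, -2.2]
opening: 14.6
time_s: 27.42
tcp_pos: [616.5, 254.0, 68.7]
eef_rot: [1.898, -2.494, 0.007]
ft_force: [-0.1, -0.2, -1.7]
opening: 15.0
t 27.43 tcp [616.5 254.   68.7] yaw(tool x) -105.45 deg tz [-0.003 -0.008 -1.   ] F [-0.1 -0.2 -1.7] open 15.0 j [ 0.39  0.6  -0.02  0.95 -0.01 -0.91]
tool shift cm [-0.48 -0.65 -0.13]
roll -14.55
```

```bash
python3 -m handwheel '{"gripper":[0,0,0,0],"linear":[[-0.4,-0.6,-0.15],[0,0,0],[0,0,0],[0,0,0]],"roll":[0,-7.3,-7.3,0]}' 60;  python3 - <<'E'
from h import *
go(624,257,70,-90.9)
t=cam("top"); s=cam("scene"); crop(t,100,130,220,250,5,"c3t.png"); crop(s,310,100,420,200,7,"c3s.png")
a=[cv2.imread("pics/"+f) for f in ("c2t.png","c3t.png")]; cv2.imwrite("pics/ct.png",np.vstack([x[120:320] for x in a])) 
a=[cv2.imread("pics/"+f) for f in ("c2s.png","c3s.png")]; cv2.imwrite("pics/cs.png",np.vstack([x[400:700] for x in a]))
E
```

```text
time_s: 27.92
tcp_pos: [624.6, 256.7, 69.1]
eef_rot: [2.194, -2.236, 0.005]
ft_force: [0.1, 0.6, -2.7]
opening: 14.9
t 27.93 tcp [624.6 256.7  69.1] yaw(tool x) -91.09 deg tz [-0.004 -0.009 -1.   ] F [ 0.1  0.6 -2.7] open 14.9 j [ 0.39  0.61  0.01  0.97 -0.01 -1.16]
tool shift cm [-0.03  0.06 -0.09]
roll -0.19
```

View pics/ct.png

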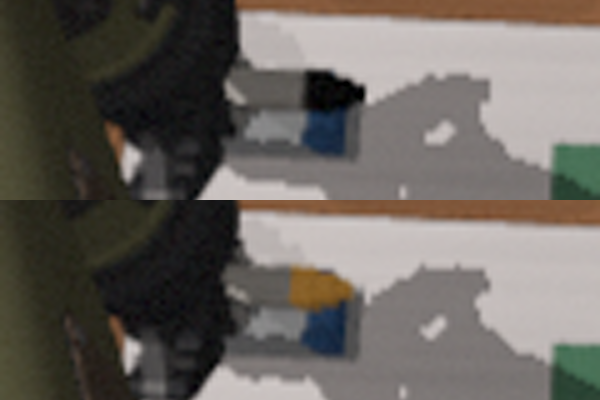

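View pics/cs.png

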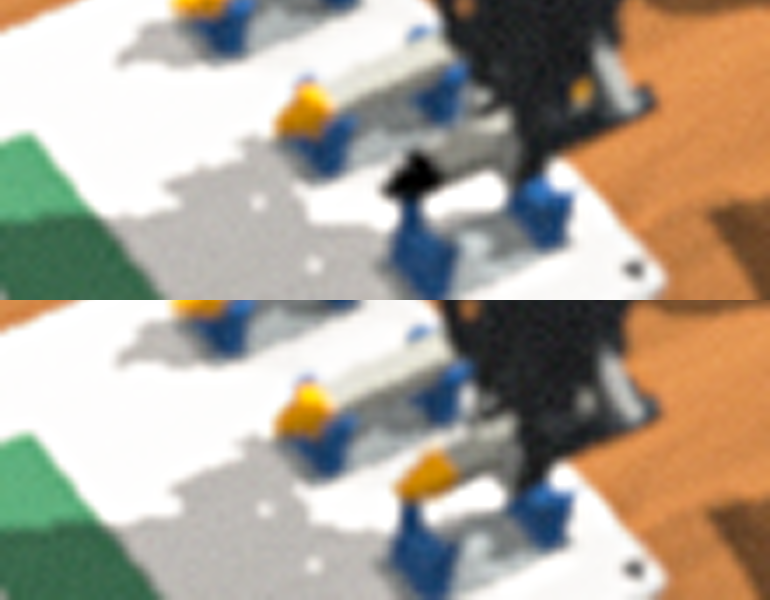

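```bash
python3 -m handwheel '{"gripper":[0,0,0,0,0,0,0],"linear":[[0.35,0.1,0],[0,0,0.6],[0,0,0.6],[0,0,0.6],[0,0,0.6],[0,0,0.4],[0,0,0]],"roll":[0,0,0,0,0,0,0]}' 60;  python3 -c "
from h import *
go(623.9,252.8,30.3,-90.9)"
```

```text
time_s: 28.9
tcp_pos: [622.6, 252.4, 38.3]
eef_rot: [2.189, -2.239, 0.004]
ft_force: [-0.0, 0.6, -1.8]
opening: 15.3
t 28.90 tcp [622.6 252.4  38.3] yaw(tool x) -91.32 deg tz [-0.006 -0.009 -1.   ] F [-0.   0.6 -1.8] open 15.3 j [ 0.39  0.64 -0.04  0.9  -0.01 -1.16]
tool shift cm [-0.06 -0.14  0.8 ]
roll -0.42
```

```bash
python3 -m handwheel '{"gripper":[0,0,0,0,0],"linear":[[-0.1,-0.15,0.1],[0,0,0.3],[0,0,0.3],[0,0,0.1],[0,0,0]],"roll":[-0.4,0,0,0,0]}' 60;  python3 -c "
from h import *
go(623.9,252.8,30.3,-90.9)"
```

```text
time_s: 29.52
tcp_pos: [624.7, 253.5, 30.5]
eef_rot: [2.198, -2.232, 0.005]
ft_force: [0.3, -0.3, -0.7]
opening: 15.0
t 29.52 tcp [624.7 253.5  30.5] yaw(tool x) -90.89 deg tz [-0.004 -0.009 -1.   ] F [ 0.3 -0.3 -0.7] open 15.0 j [ 0.39  0.65 -0.05  0.89 -0.01 -1.17]
tool shift cm [0.08 0.08 0.02]
roll 0.01
```

```bash
python3 -m handwheel '{"gripper":[0,0,0.6,0.6,0.6,0.6,0.6,0.6],"linear":[[0.08,0.05,0.05],[0,0,0],[0,0,0],[0,0,0],[0,0,0],[0,0,-1.5],[0,0,-2],[0,0,-3]],"roll":[0,0,0,0,0,0,0,0]}' 60;  python3 -m handwheel '{"gripper":[0.9,0.9,0.9],"linear":[[0,0,-4],[0,0,-4],[0,0,-4]],"roll":[0,0,0]}' 60;  python3 -c "
from h import *
go(511,-334,220,0)"
```

```text
time_s: 30.52
tcp_pos: [623.5, 252.9, 96.9]
eef_rot: [2.196, -2.231, 0.004]
ft_force: [0.4, -0.2, -0.0]
opening: 51.1
time_s: 30.9
tcp_pos: [623.8, 253.8, 223.2]
eef_rot: [2.197, -2.231, 0.005]
ft_force: [-0.1, -0.0, -0.6]
opening: 76.7
t 30.90 tcp [623.8 253.8 223.2] yaw(tool x) -90.89 deg tz [-0.005 -0.009 -1.   ] F [-0.1 -0.  -0.6] open 76.7 j [ 0.39  0.53  0.27  1.32 -0.01 -1.17]
tool shift cm [58.95 10.36  0.93]
roll -90.89
```

```bash
python3 -m handwheel '{"gripper":[0.9,0.9,0.9,0.9,0.9,0.9,0.9,0.9],"linear":[[5.9,1,0],[5.9,1,0],[5.9,1,0],[5.9,1,0],[5.9,1,0],[5.9,1,0],[5.9,1,0],[3,0.5,0]],"roll":[0,0,0,0,0,0,0,0]}' 60;  python3 - <<'E'
from h import *
go(511,-334,150,-96.45)
t=cam("top"); s=cam("scene"); crop(t,100,130,350,290,3,"d1t.png"); crop(t,340,160,480,280,5,"d1p.png"); crop(s,300,110,420,220,6,"d1s.png")
E
```

```text
time_s: 31.9
tcp_pos: [547.2, -197.3, 242.0]
eef_rot: [-2.203, 2.224, -0.033]
ft_force: [0.2, 0.1, 0.2]
opening: 77.0
t 31.90 tcp [ 547.2 -197.3  242. ] yaw(tool x) -90.53 deg tz [ 0.023 -0.007 -1.   ] F [0.2 0.1 0.2] open 77.0 j [-0.35  0.34 -0.    1.21  0.   -1.91]
tool shift cm [13.64  3.7   9.21]
roll 5.92
```

View pics/d1t.png

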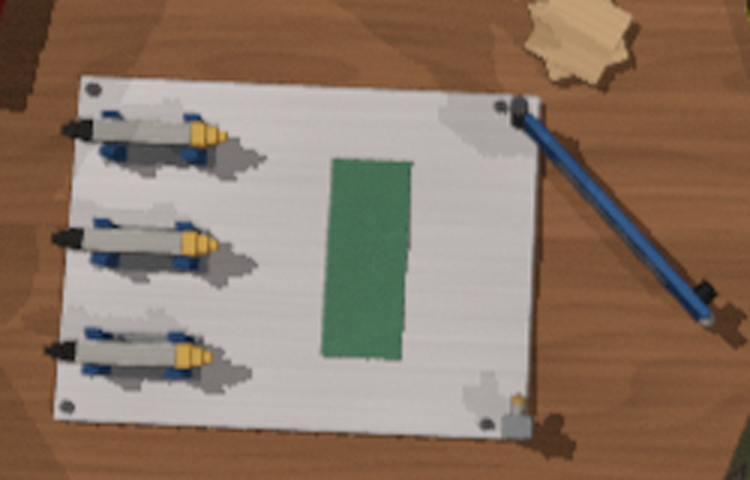

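View pics/d1p.png

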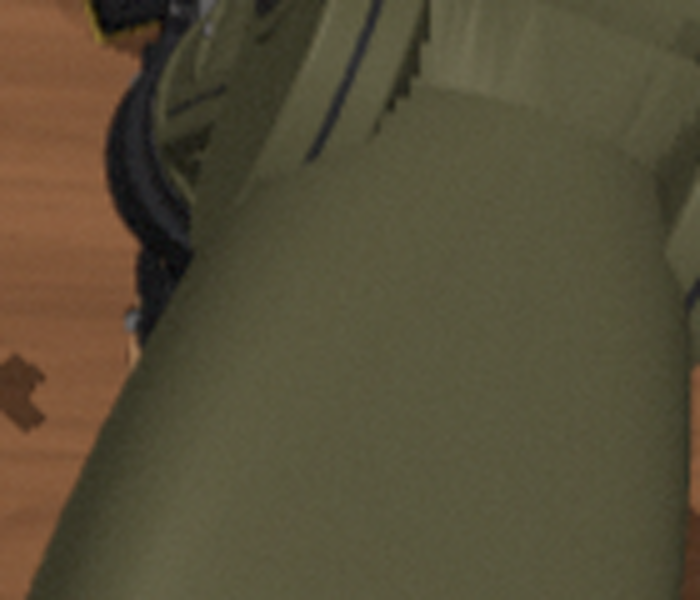

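View pics/d1s.png

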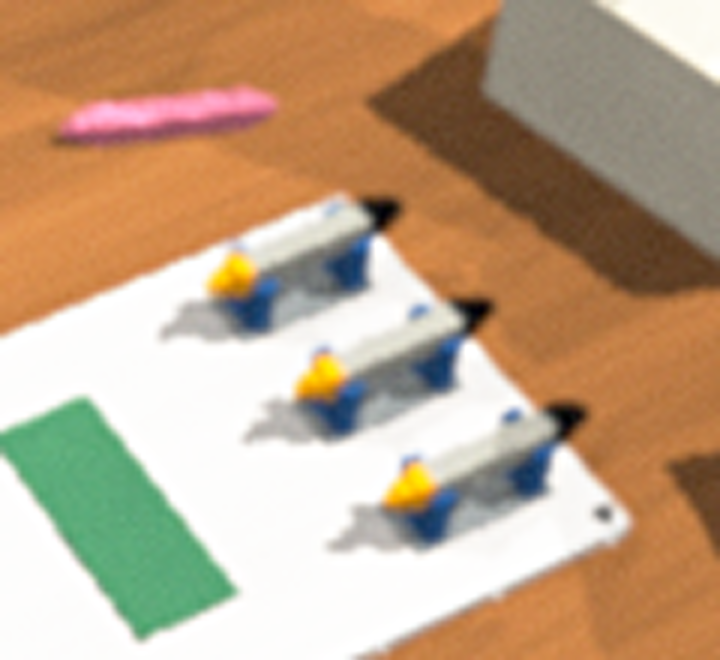

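All three show gold towards the bed. The tips are within 1–3 enlarged pixels (2 mm or less) of the original positions. The pile is hidden by the arm in the top view, so I check the scene view.

```bash
python3 - <<'E'
from h import *
s=cam("scene"); crop(s,135,205,245,295,7,"d2s.png")
P=[(542.9,-268.4,39),(527.3,-406.2,39),(478.8,-399.9,39),(494.3,-263.2,39)]
print(((proj(s,P)-[135,205]+.5)*7).round(0).tolist())
E
```

```text
[[509.0, 259.0], [167.0, 380.0], [137.0, 281.0], [471.0, 165.0]]
```

View pics/d2s.png

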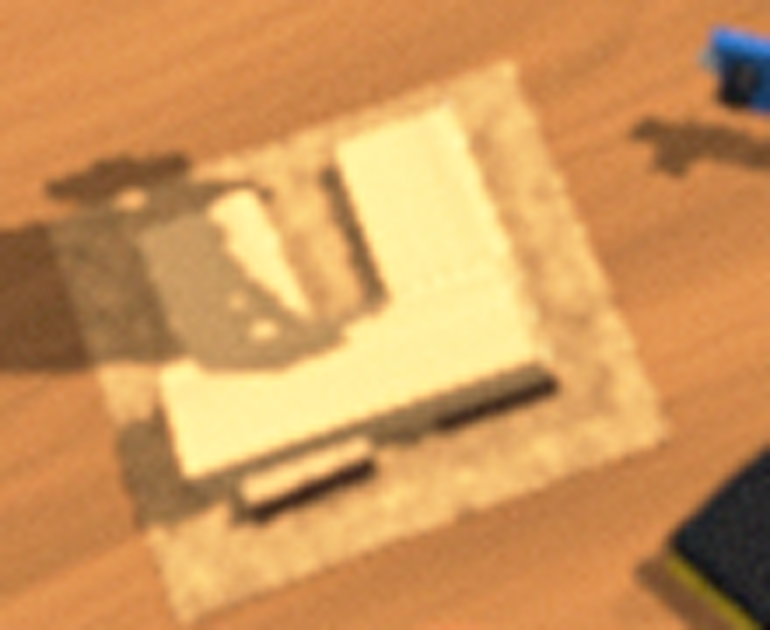

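The pile's top board has been knocked aside: its corners are now at about (187,478), (540,365) and (160,370) in the crop. I back off to measure it again.

```bash
python3 -m handwheel '{"gripper":[0.9,0.9,0.9,0.9],"linear":[[-5,0,0],[-5,0,0],[-5,0,0],[-5,0,0]],"roll":[0,0,0,0]}' 60;  python3 - <<'E'
from h import *
st()
t=cam("top"); crop(t,350,160,470,290,5,"d3t.png")
E
```

```text
time_s: 32.55
tcp_pos: [550.7, 10.8, 243.1]
eef_rot: [-2.197, 2.223, -0.035]
ft_force: [0.8, 0.1, 0.7]
opening: 76.8
t 32.55 tcp [550.7  10.8 243.1] yaw(tool x) -90.70 deg tz [ 0.027 -0.005 -1.   ] F [0.8 0.1 0.7] open 76.8 j [ 0.02  0.28 -0.08  1.18 -0.01 -1.54]
```

View pics/d3t.png

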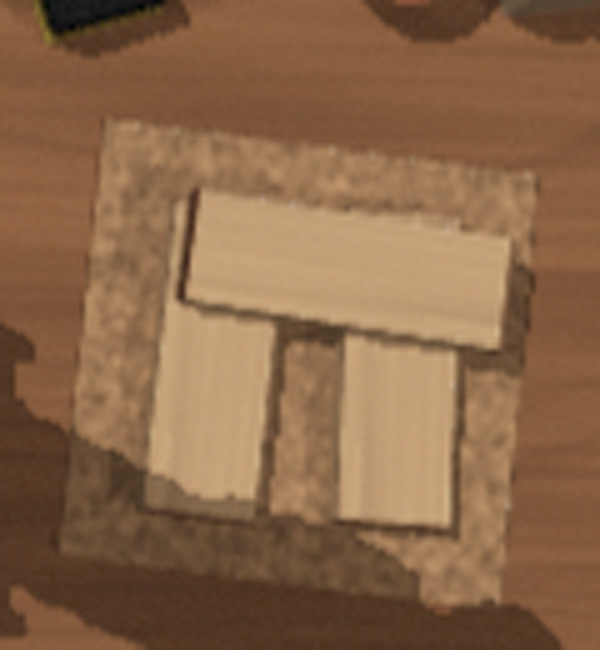

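```bash
python3 - <<'E'
from h import *
t=cam("top")
P=ray(t,[(350+u/5-.4,160+v/5-.4) for u,v in [(200,188),(511,238),(500,349),(183,298)]],39)[:,:2]
print(P.round(1),P.mean(0).round(1),np.linalg.norm(P-np.roll(P,1,0),axis=1).round(1)); d=(P[1]+P[2]-P[0]-P[3]);d/=np.linalg.norm(d); print(d,np.degrees(np.arctan2(d[1],d[0])))
L=ray(t,[(350+u/5-.4,160+v/5-.4) for u,v in [(275,325),(345,335),(265,505),(340,520)]],21)[:,:2]; print(L.round(1).tolist())
c=P.mean(0); g=c-d*13; print("grasp",g)
go(*g,150,np.degrees(np.arctan2(d[1],d[0])))
E
```

```text
[[ 587.7 -278.1]
 [ 569.3 -415.6]
 [ 519.9 -410.1]
 [ 538.6 -270.6]] [ 553.9 -343.6] [ 49.7 138.8  49.7 140.7]
[-0.13246115 -0.9911882 ] -97.61183595020475
[[529.6, -315.6], [526.0, -346.9], [449.5, -310.9], [443.8, -344.2]]
grasp [ 555.60288612 -330.72610045]
t 32.65 tcp [550.6  13.7 243. ] yaw(tool x) -90.32 deg tz [ 0.027 -0.003 -1.   ] F [-0.6 -1.  -0. ] open 76.9 j [ 0.03  0.28 -0.08  1.18 -0.   -1.54]
tool shift cm [34.42 -0.44  9.41]
roll 7.29
```

```bash
python3 -m handwheel '{"gripper":[0.95,0.95,0.95,0.95,0.95,0.95,0.95],"linear":[[5.6,0,0],[5.6,0,0],[5.6,0,0],[5.6,0,0],[5.6,0,0],[4.4,0,0],[0,0,0]],"roll":[0,0,0,0,0,3.6,3.6]}' 60;  python3 -c "
from h import *
go(555.6,-330.7,90,-97.6)"
```

```text
time_s: 33.52
tcp_pos: [554.1, -312.0, 247.6]
eef_rot: [-2.072, 2.331, -0.037]
ft_force: [-0.4, 0.2, 0.0]
opening: 81.5
t 33.52 tcp [ 554.1 -312.   247.6] yaw(tool x) -96.74 deg tz [ 0.033 -0.003 -0.999] F [-0.4  0.2  0. ] open 81.5 j [-0.52  0.43  0.15  1.27  0.01 -1.97]
tool shift cm [ 1.86  0.14 15.76]
roll 0.86
```

```bash
python3 -m handwheel '{"gripper":[1,1,1,1,1,1,1,1],"linear":[[1.8,0.2,0],[0,0,2],[0,0,2],[0,0,2],[0,0,2],[0,0,2],[0,0,2],[0,0,0]],"roll":[0.9,0,0,0,0,0,0,0]}' 60;  python3 -c "
from h import *
go(555.6,-330.7,60,-97.6)"
```

```text
time_s: 34.52
tcp_pos: [554.3, -333.1, 127.5]
eef_rot: [-2.066, 2.338, -0.045]
ft_force: [-0.9, 0.1, -0.3]
opening: 85.5
t 34.52 tcp [ 554.3 -333.1  127.5] yaw(tool x) -97.08 deg tz [ 0.035 -0.008 -0.999] F [-0.9  0.1 -0.3] open 85.5 j [-0.55  0.5  -0.05  0.99  0.01 -1.99]
tool shift cm [-0.27  0.13  6.75]
roll 0.52
```

```bash
python3 -m handwheel '{"gripper":[1,1,1,1,1,1,1],"linear":[[-0.2,0.2,1],[0,0,1],[0,0,1],[0,0,1],[0,0,1],[0,0,1],[0,0,0]],"roll":[0.5,0,0,0,0,0,0]}' 60;  python3 - <<'E'
from h import *
go(555.6,-330.7,20,-97.6)
s=cam("scene"); crop(s,135,195,245,285,7,"e1s.png")
E
```

```text
time_s: 35.4
tcp_pos: [555.8, -332.1, 65.6]
eef_rot: [-2.056, 2.346, -0.049]
ft_force: [0.1, 0.4, -0.3]
opening: 85.6
t 35.40 tcp [ 555.8 -332.1   65.6] yaw(tool x) -97.54 deg tz [ 0.037 -0.01  -0.999] F [ 0.1  0.4 -0.3] open 85.6 j [-0.54  0.54 -0.14  0.85  0.01 -1.98]
tool shift cm [-0.15  0.22  4.56]
roll 0.06
```

View pics/e1s.png

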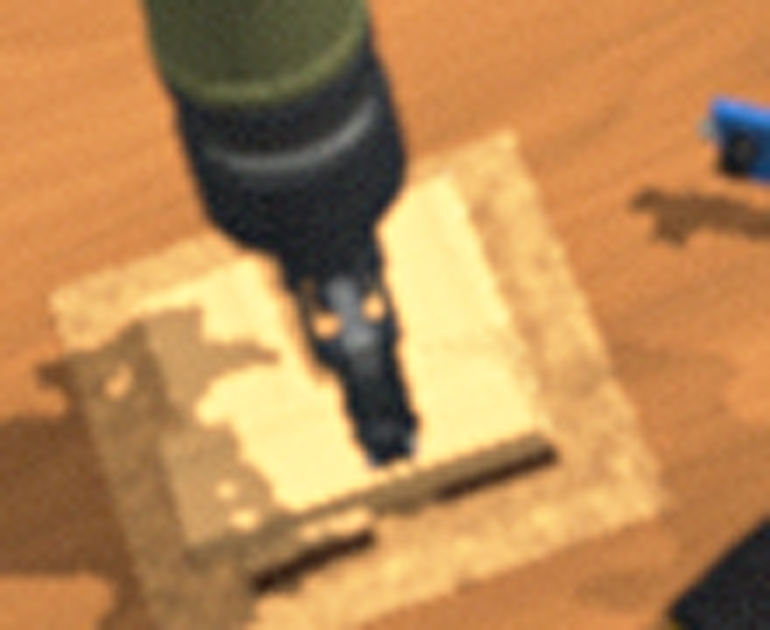

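```bash
python3 -m handwheel '{"gripper":[1,1,1,1,1,1,1],"linear":[[-0.1,-0.1,0.8],[0,0,0.8],[0,0,0.8],[0,0,0.8],[0,0,0.7],[0,0,0.3],[0,0,0]],"roll":[0,0,0,0,0,0,0]}' 30;  python3 -c "
from h import *
go(555.6,-330.7,20,-97.6)"
```

```text
time_s: 36.33
tcp_pos: [559.6, -332.1, 21.8]
eef_rot: [-2.056, 2.346, -0.052]
ft_force: [0.5, -0.4, 0.3]
opening: 85.2
t 36.33 tcp [ 559.6 -332.1   21.8] yaw(tool x) -97.54 deg tz [ 0.039 -0.011 -0.999] F [ 0.5 -0.4  0.3] open 85.2 j [-0.54  0.59 -0.19  0.76  0.01 -1.98]
tool shift cm [-0.09  0.42  0.16]
roll 0.06
```

```bash
python3 -m handwheel '{"gripper":[1,1,0.7,0.62,0.5,0.4,0.3,0.3],"linear":[[0,0.3,0.1],[0,0.1,0],[0,0,0],[0,0,0],[0,0,0],[0,0,0],[0,0,0],[0,0,0]],"roll":[0,0,0,0,0,0,0,0]}' 30;  python3 - <<'E'
from h import *
go(555.6,-330.7,20,-97.6)
s=cam("scene"); crop(s,135,195,245,285,7,"e2s.png")
E
```

```text
time_s: 37.33
tcp_pos: [556.2, -332.1, 21.9]
eef_rot: [-2.055, 2.345, -0.056]
ft_force: [0.5, -0.4, 0.9]
opening: 49.0
t 37.33 tcp [ 556.2 -332.1   21.9] yaw(tool x) -97.55 deg tz [ 0.041 -0.012 -0.999] F [ 0.5 -0.4  0.9] open 49.0 j [-0.54  0.58 -0.2   0.75  0.01 -1.98]
tool shift cm [-0.13  0.08  0.19]
roll 0.05
```

View pics/e2s.png

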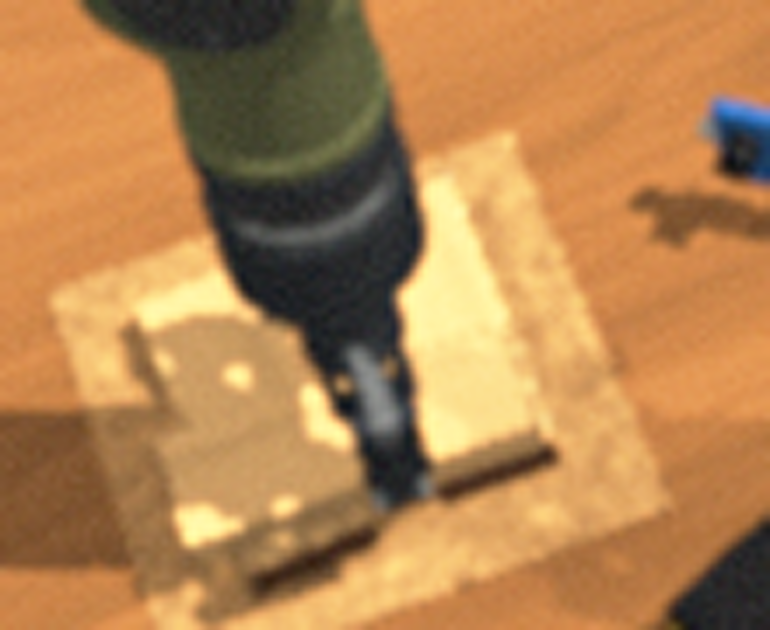

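```bash
python3 -m handwheel '{"gripper":[0.3,0.3,0.3,0.3,0.3,0.3,0.3,0.3],"linear":[[0,0,-0.6],[0,0,-1],[0,0,-1.5],[0,0,-2],[0,0,-2],[0,0,-2],[0,0,-2],[0,0,0]],"roll":[0,0,0,0,0,0,0,0]}' 40;  python3 - <<'E'
from h import *
go(540,97,130,179.1)
s=cam("scene"); crop(s,115,165,255,285,5,"e3s.png")
E
```

```text
time_s: 38.38
tcp_pos: [552.0, -331.1, 142.3]
eef_rot: [-2.054, 2.344, -0.062]
ft_force: [0.9, -0.2, -0.7]
opening: 48.9
t 38.38 tcp [ 552.  -331.1  142.3] yaw(tool x) -97.55 deg tz [ 0.044 -0.014 -0.999] F [ 0.9 -0.2 -0.7] open 48.9 j [-0.55  0.47 -0.05  1.    0.01 -1.98]
tool shift cm [-42.29   6.85   0.59]
roll 83.35
```

View pics/e3s.png

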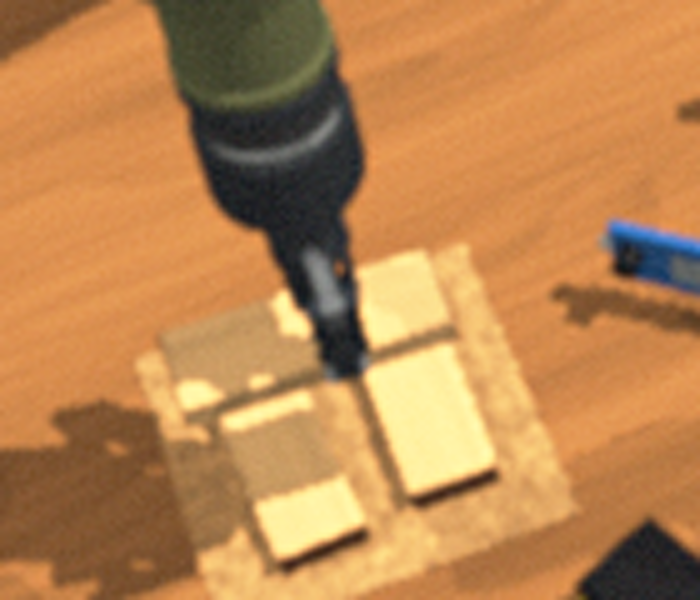

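```bash
python3 -m handwheel '{"gripper":[0.3,0.3,0.3,0.3,0.3,0.3,0.3,0.3],"linear":[[-3,0.5,-0.5],[-5.3,0.9,0],[-5.3,0.9,0],[-5.3,0.9,0],[-5.3,0.9,0],[-5.3,0.9,0],[-5.3,0.9,0],[-4,0.6,0]],"roll":[0,0,0,0,0,0,0,0]}' 40;  python3 -m handwheel '{"gripper":[0.3,0.3,0.3,0.3,0.3,0.3,0.3,0.3],"linear":[[0,0,-0.05],[0,0,-0.05],[0,0,-0.05],[0,0,-0.05],[0,0,-0.05],[0,0,-0.05],[0,0,-0.05],[0,0,-0.05]],"roll":[10,10,10,10,10,10,10,10]}' 40; python3 - <<'E'
from h import *
go(540,97,130,179.1)
s=cam("scene"); t=cam("top"); crop(s,225,110,385,230,5,"e4s.png"); crop(t,150,140,300,290,4,"e4t.png")
E
```

```text
time_s: 39.42
tcp_pos: [534.2, 71.3, 133.7]
eef_rot: [-2.05, 2.356, -0.049]
ft_force: [1.5, -0.5, 0.5]
opening: 49.2
time_s: 40.42
tcp_pos: [527.0, 75.1, 129.8]
eef_rot: [0.004, 3.122, -0.02]
ft_force: [-0.2, 0.2, -1.5]
opening: 49.3
t 40.42 tcp [527.   75.1 129.8] yaw(tool x) 179.87 deg tz [ 0.02  -0.013 -1.   ] F [-0.2  0.2 -1.5] open 49.3 j [ 0.15  0.32 -0.32  0.9  -0.02  0.15]
tool shift cm [-1.3   2.19 -0.02]
roll 0.77
```

View pics/e4s.png

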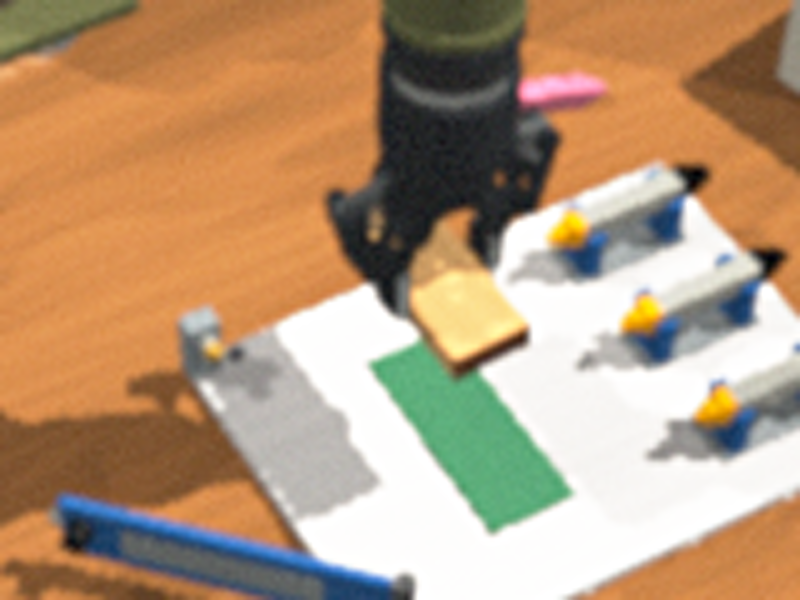

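View pics/e4t.png

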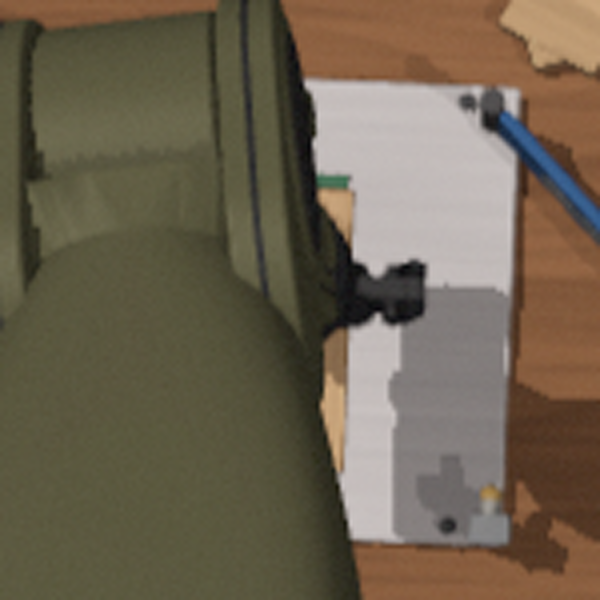

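```bash
python3 -m handwheel '{"gripper":[0.3,0.3,0.3,0.3,0.3,0.3,0.3,0.3],"linear":[[-2.4,2.2,0],[0,0,1],[0,0,1.2],[0,0,1.2],[0,0,1.2],[0,0,1.2],[0,0,1],[0,0,0]],"roll":[0.8,0,0,0,0,0,0,0]}' 40; python3 - <<'E'
from h import *
go(551.7,97,40,179.1)
s=cam("scene"); t=cam("top"); crop(s,255,140,365,230,7,"e5s.png"); crop(t,150,140,300,290,4,"e5t.png")
E
```

```text
time_s: 41.52
tcp_pos: [547.9, 94.6, 54.7]
eef_rot: [0.002, 3.129, -0.024]
ft_force: [-0.7, 0.1, -0.4]
opening: 48.7
t 41.52 tcp [547.9  94.6  54.7] yaw(tool x) 179.93 deg tz [ 0.012 -0.015 -1.   ] F [-0.7  0.1 -0.4] open 48.7 j [ 0.18  0.44 -0.37  0.76 -0.02  0.18]
tool shift cm [-0.36  0.27  1.47]
roll 0.83
```

View pics/e5s.png

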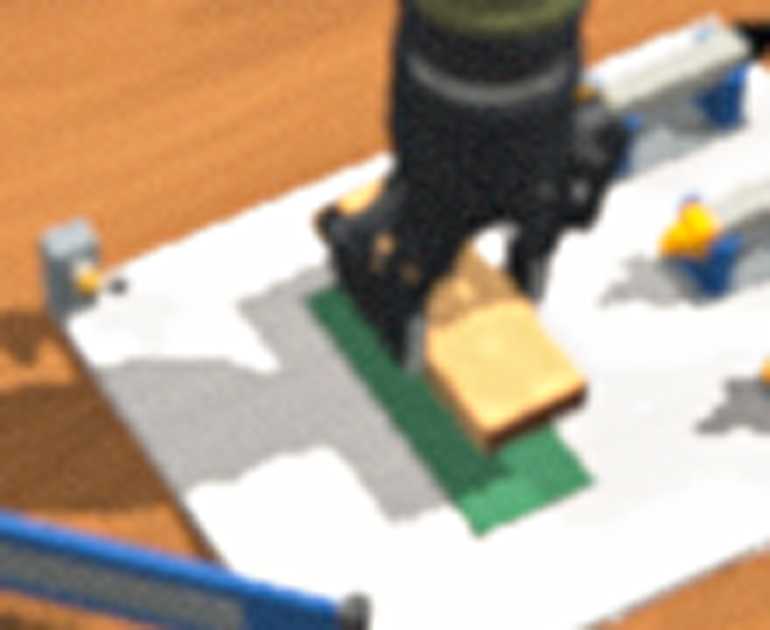

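View pics/e5t.png

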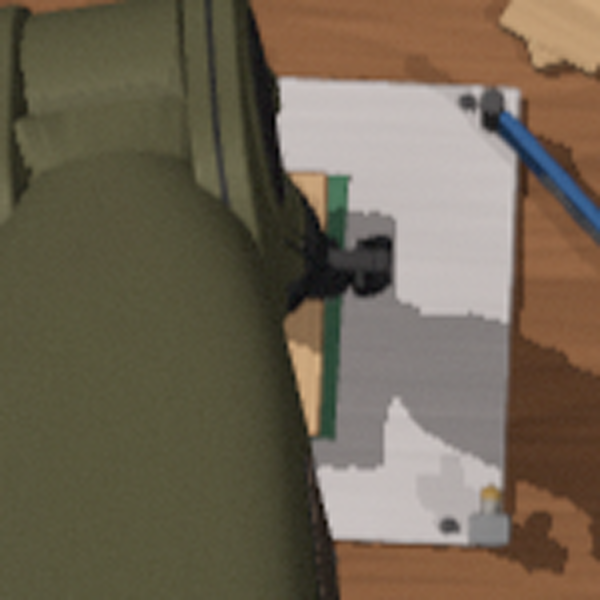

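```bash
python3 - <<'E'
from h import *
t=cam("top");s=cam("scene")
P=ray(t,[(150+u/4-.4,140+v/4-.4) for u,v in [(327,172),(316,437)]],71.8)[:,:2]; print("edge",P.round(1).tolist(),np.linalg.norm(P[0]-P[1]), P.mean(0)+[0,25])
B=ray(t,[(150+u/4-.4,140+v/4-.4) for u,v in [(350,176),(334,438)]],14)[:,:2]; print("bed edge",B.round(1).tolist(), B.mean(0)+[0,30])
Q=ray(s,[(255+u/7-.4,140+v/7-.4) for u,v in [(586,382),(487,434)]],71.8)[:,:2]; print("scene end",Q.round(1).tolist(),Q.mean(0)-[70,0])
Q=ray(s,[(255+u/7-.4,140+v/7-.4) for u,v in [(593,480),(482,535)]],14)[:,:2]; print("scene bed end",Q.round(1).tolist(),Q.mean(0)-[75,0])
E
```

```text
edge [[604.6, 69.9], [462.3, 70.3]] 142.31776659447132 [533.42580255  95.08643032]
bed edge [[612.9, 61.8], [464.8, 65.3]] [538.86329672  93.55981567]
scene end [[605.6, 119.9], [607.9, 70.4]] [536.75503191  95.18211531]
scene bed end [[615.1, 122.7], [615.9, 66.8]] [540.51284243  94.7297275 ]
```

```bash
python3 -m handwheel '{"gripper":[0.3,0.3,0.3,0.3,0.3,0.3],"linear":[[-0.4,0,0],[0,0,0.8],[0,0,0.8],[0,0,0.8],[0,0,0.4],[0,0,0]],"roll":[0.8,0,0,0,0,0]}' 40; python3 - <<'E'
from h import *
go(552.3,94,16,179.1)
s=cam("scene"); t=cam("top"); crop(s,255,140,365,230,7,"e6s.png"); crop(t,150,140,300,290,4,"e6t.png")
E
```

```text
time_s: 42.48
tcp_pos: [554.6, 94.6, 26.8]
eef_rot: [0.025, 3.125, -0.022]
ft_force: [0.2, 0.2, -0.7]
opening: 48.8
t 42.48 tcp [554.6  94.6  26.8] yaw(tool x) 179.08 deg tz [ 0.016 -0.014 -1.   ] F [ 0.2  0.2 -0.7] open 48.8 j [ 0.18  0.48 -0.39  0.69 -0.02  0.19]
tool shift cm [ 0.25 -0.05  1.08]
roll -0.02
```

View pics/e6s.png

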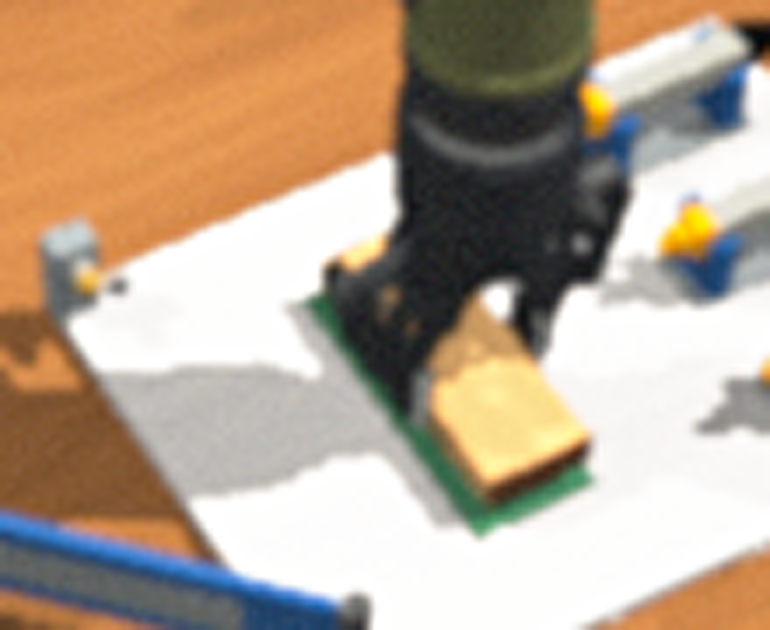

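View pics/e6t.png

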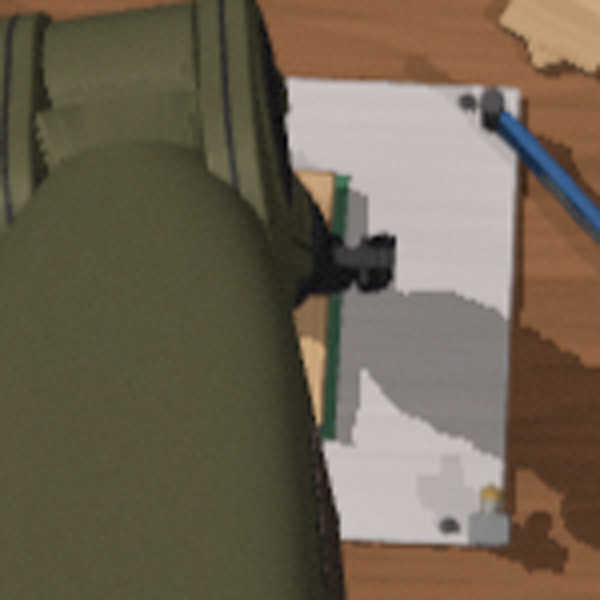

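```bash
python3 -m handwheel '{"gripper":[0.3,0.3,0.3,0.3,0.3,0.3],"linear":[[0.2,0,0.3],[0,0,0.3],[0,0,0.2],[0,0,0.2],[0,0,0.1],[0,0,0]],"roll":[0,0,0,0,0,0]}' 40; python3 - <<'E'
from h import *
go(552.3,94,15,179.1)
s=cam("scene"); t=cam("top"); crop(s,255,140,365,230,7,"e7s.png"); crop(t,190,160,260,270,5,"e7t.png")
E
```

```text
time_s: 43.32
tcp_pos: [553.8, 94.6, 16.6]
eef_rot: [0.025, 3.123, -0.022]
ft_force: [0.2, 0.6, 0.8]
opening: 49.3
t 43.33 tcp [553.8  94.6  16.6] yaw(tool x) 179.09 deg tz [ 0.019 -0.014 -1.   ] F [0.2 0.6 0.8] open 49.3 j [ 0.18  0.49 -0.4   0.66 -0.02  0.19]
tool shift cm [ 0.15 -0.07  0.16]
roll -0.01
```

View pics/e7s.png

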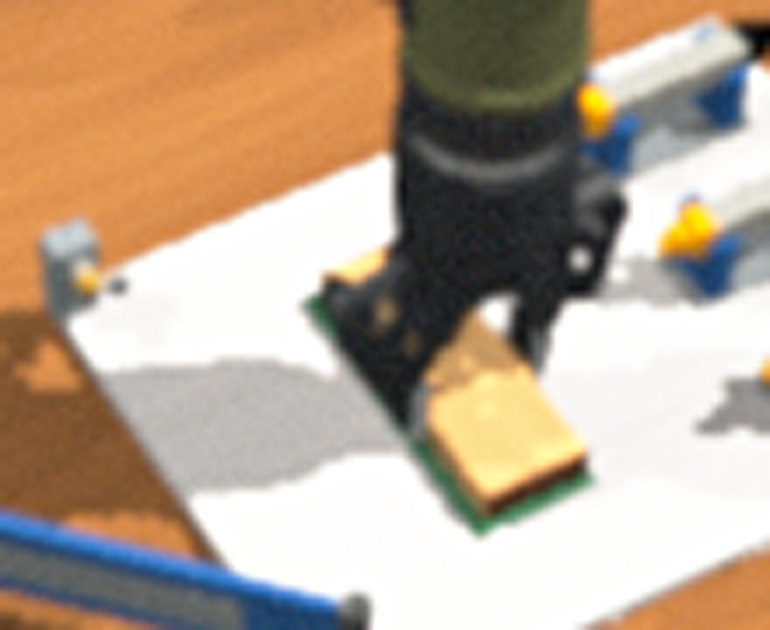

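View pics/e7t.png

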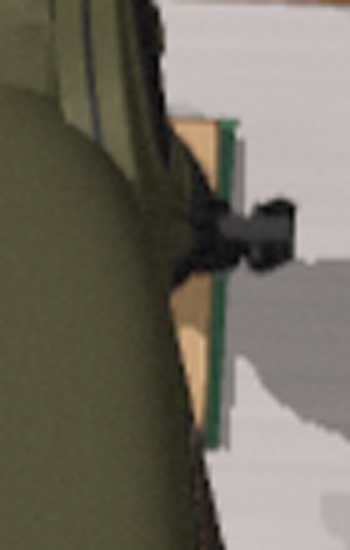

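```bash
python3 - <<'E'
from h import *
t=cam("top");s=cam("scene"); z=33.5
P=ray(t,[(190+u/5-.4,160+v/5-.4) for u,v in [(219,121),(203,446)]],z)[:,:2]; print("edge",P.round(1).tolist())
B=ray(t,[(190+u/5-.4,160+v/5-.4) for u,v in [(238,122),(218,448)]],14)[:,:2]; print("bed edge",B.round(1).tolist())
Q=ray(s,[(255+u/7-.4,140+v/7-.4) for u,v in [(587,447),(487,500)]],z)[:,:2]; print("scene end",Q.round(1).tolist(),Q.mean(0)-[70,0])
Q=ray(s,[(255+u/7-.4,140+v/7-.4) for u,v in [(593,480),(482,535)]],14)[:,:2]; print("scene bed end",Q.round(1).tolist(),Q.mean(0)-[75,0])
E
```

```text
edge [[608.8, 68.6], [464.3, 70.1]]
bed edge [[612.0, 61.6], [464.6, 65.0]]
scene end [[610.9, 120.6], [613.2, 69.7]] [542.05603072  95.11340012]
scene bed end [[615.1, 122.7], [615.9, 66.8]] [540.51284243  94.7297275 ]
```

```bash
python3 -m handwheel '{"gripper":[0.3,0.3,0.3,0.3],"linear":[[0.16,-0.08,0.05],[0,0,0.1],[0,0,0.05],[0,0,0]],"roll":[0,0,0,0]}' 40; python3 -c "
from h import *
go(552.2,93.9,15,179.1)"
```

```text
time_s: 44.02
tcp_pos: [553.6, 94.3, 15.7]
eef_rot: [0.025, 3.12, -0.02]
ft_force: [0.1, 0.5, 3.8]
opening: 48.9
t 44.02 tcp [553.6  94.3  15.7] yaw(tool x) 179.08 deg tz [ 0.022 -0.013 -1.   ] F [0.1 0.5 3.8] open 48.9 j [ 0.18  0.49 -0.41  0.66 -0.02  0.19]
tool shift cm [ 0.14 -0.04  0.07]
roll -0.02
```

```bash
python3 -m handwheel '{"gripper":[0.3,0.3,0.3],"linear":[[0.2,-0.04,-0.05],[0,0,0],[0,0,0.03]],"roll":[0,0,0]}' 40; python3 -c "
from h import *
go(552.2,93.9,15,179.1)"
```

```text
time_s: 44.4
tcp_pos: [552.6, 94.0, 16.1]
eef_rot: [0.025, 3.117, -0.02]
ft_force: [1.4, 0.8, 3.4]
opening: 49.1
t 44.40 tcp [552.6  94.   16.1] yaw(tool x) 179.09 deg tz [ 0.024 -0.013 -1.   ] F [1.4 0.8 3.4] open 49.1 j [ 0.18  0.48 -0.41  0.65 -0.02  0.19]
tool shift cm [ 0.04 -0.01  0.11]
roll -0.01
```

Good. Release to about 70 mm, then rise and swing clear.

```bash
python3 -m handwheel '{"gripper":[0.75,0.75,0.75,0.75,0.75,0.75,0.75,0.75],"linear":[[0,0,0],[0,0,0],[0,0,0],[0,0,-0.5],[0,0,-1.5],[0,0,-3],[0,0,-5],[0,0,-5]],"roll":[0,0,0,0,0,0,0,0]}' 40; python3 -m handwheel '{"gripper":[0.5,0.3,0.3,0.3,0,0,0,0],"linear":[[0,-5,-3],[0,-5,0],[0,-5,0],[0,-5,0],[0,-5,0],[0,-5,0],[0,-5,0],[0,-5,0]],"roll":[0,0,0,0,0,0,0,0]}' 40; python3 - <<'E'
from h import *
st()
s=cam("scene"); t=cam("top"); crop(s,225,120,405,250,4,"f1s.png"); crop(t,100,140,300,290,4,"f1t.png"); crop(t,0,0,560,420,1,"f1tt.png")
E
```

```text
time_s: 45.4
tcp_pos: [544.3, 95.1, 167.7]
eef_rot: [0.025, 3.129, -0.024]
ft_force: [0.2, -0.5, 1.1]
opening: 64.2
time_s: 46.4
tcp_pos: [544.2, -312.4, 223.0]
eef_rot: [0.011, 3.103, -0.026]
ft_force: [0.3, 0.3, 0.1]
opening: -0.1
t 46.40 tcp [ 544.2 -312.4  223. ] yaw(tool x) 179.59 deg tz [ 0.039 -0.017 -0.999] F [0.3 0.3 0.1] open -0.1 j [-0.52  0.41  0.06  1.18  0.   -0.52]
```

View pics/f1s.png

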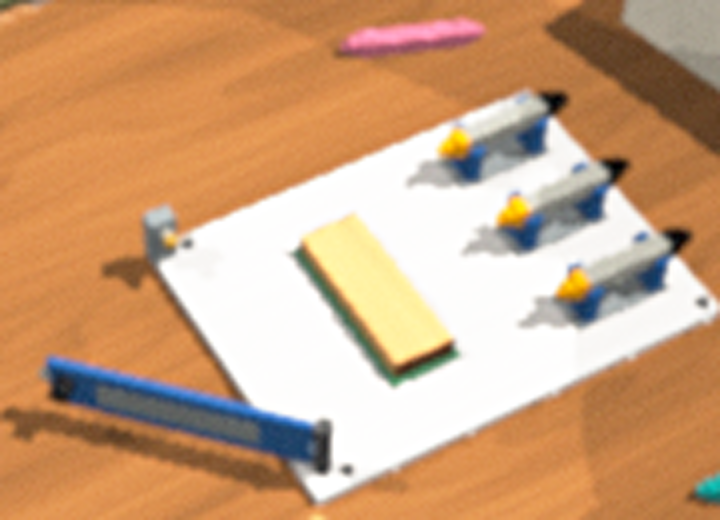

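View pics/f1t.png

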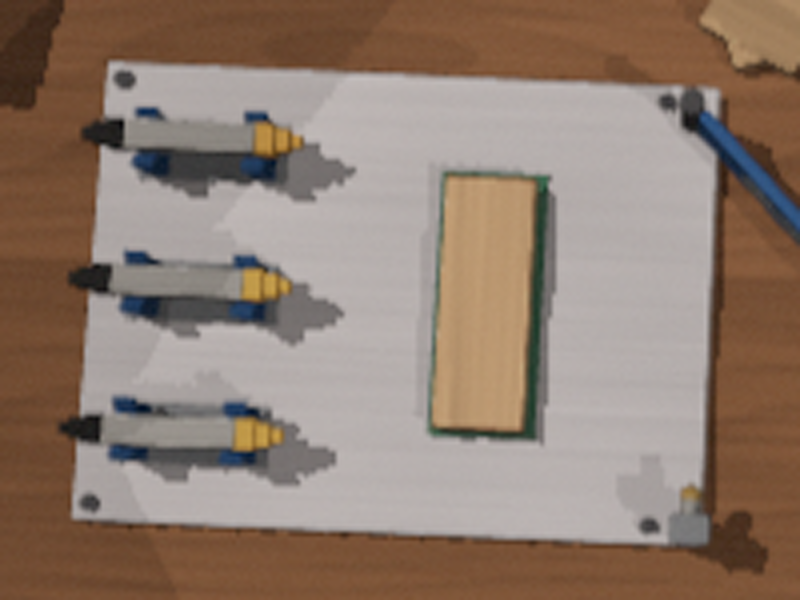

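```bash
python3 - <<'E'
from h import *
t=cam("top"); s=cam("scene")
P=ray(t,[(100+u/4-.4,140+v/4-.4) for u,v in [(445,175),(538,179),(524,434),(431,430)]],32)[:,:2]
print("board",P.mean(0),np.linalg.norm(P-np.roll(P,1,0),axis=1).round(1)); d=P[0]+P[1]-P[2]-P[3]; print(np.degrees(np.arctan2(d[1],d[0])))
Q=ray(s,[(225+u/4-.4,120+v/4-.4) for u,v in [(351,214),(455,343),(400,370),(301,241)]],32)[:,:2]; print("board scene",Q.mean(0),np.linalg.norm(Q-np.roll(Q,1,0),axis=1).round(1));d=Q[1]+Q[2]-Q[0]-Q[3]; print(np.degrees(np.arctan2(d[1],d[0])))
O=np.array([540.2,143.9]); th=-.0155; R=np.array([[np.cos(th),-np.sin(th)],[np.sin(th),np.cos(th)]])
# gold & black mask extents
for n,roi in (("c",(115,160,185,183)),("b",(112,197,185,220)),("a",(108,233,182,257))):
    u0,v0,u1,v1=roi; I=t["img"][v0:v1,u0:u1].astype(float)
    g=mask(t,(15,110,90),(32,255,255),roi); k=np.argwhere(g); 
    gm=ray(t,[(k[:,1].max()+.5,k[:,0].mean()),(k[:,1].min()-.5,k[:,0].mean())],50)
    b=mask(t,(0,0,0),(180,120,45),(u0,v0,140,v1)); kb=np.argwhere(b); bm=ray(t,[(kb[:,1].max()+.5,kb[:,0].mean()),(kb[:,1].min()-.5,kb[:,0].mean())],50)
    f=lambda p:(R.T@(p[:2]-O)).round(1)
    print(n,"gold tip,start",f(gm[0]),f(gm[1]),"black end,start",f(bm[1]),f(bm[0]))
    m=mask(t,(100,110,30),(125,255,255),roi); k=np.argwhere(m)[:,::-1]; 
    q=ray(t,k,48)[:,:2]; q=(R.T@(q-O).T).T; h=np.sort(q[:,1]); print("  blue y ext",h[0].round(1),h[-1].round(1),"inner",h[h<110].max().round(1),h[h>110].min().round(1))
E
```

```text
board [537.30693009  93.9568785 ] [141.9  51.8 141.9  51. ]
-0.775867438133716
board scene [544.94814927  93.32190839] [ 47.2 143.6  47.9 140.3]
-0.05064921936336907
c gold tip,start [81.6 52.3] [80.4 80.8] black end,start [ 80.5 173. ] [ 81.4 151.1]
  blue y ext 68.0 142.9 inner 85.8 127.1
b gold tip,start [ 1.2 53.4] [-0.1 81.6] black end,start [ -0.2 173. ] [  1.9 125.3]
  blue y ext 68.9 143.3 inner 84.5 125.9
a gold tip,start [-80.1  52.2] [-81.3  80.2] black end,start [-81.6 172.9] [-80.6 151.4]
  blue y ext 67.9 143.5 inner 85.3 126.1
```

```bash
python3 - <<'E'
from h import *
t=cam("top"); s=cam("scene")
th=-.0155; R=np.array([[np.cos(th),-np.sin(th)],[np.sin(th),np.cos(th)]])
def W(O,x,y,z): return [*(O+R@[x,y]),z]
for c,O,(u0,v0,u1,v1),k,n in ((s,np.array([543.2,144.5]),(325,135,405,205),10,"g1s.png"),(t,np.array([540.,143.7]),(108,195,188,255),10,"g1t.png")):
    im=cv2.resize(c["img"][v0:v1,u0:u1,::-1],None,fx=k,fy=k,interpolation=cv2.INTER_CUBIC)
    pp=lambda X:(((proj(c,X)[0]-[u0,v0]+.5)*k)).astype(int).tolist()
    for hx in (-80,0,80):
        for sy in (-30,30):
            for e in (-6,6):
                cv2.polylines(im,[np.array([pp(W(O,hx+a,110+sy+e,z)) for a,z in ((-17.5,52),(17.5,52),(17.5,12),(-17.5,12))])],True,(0,0,255),1)
        for e in (-60,60,-36,36):
            q=[pp(W(O,hx+a,110+e,z)) for a,z in ((-8,56),(8,56),(8,40),(-8,40))] if abs(e)==36 else [pp(W(O,hx+a,110+e,z)) for a,z in ((-4,52),(4,52),(4,44),(-4,44))]
            cv2.polylines(im,[np.array(q)],True,(0,255,0),1)
    cv2.imwrite("pics/"+n,im)
E
```

```text
(no output)
```

View pics/g1s.png

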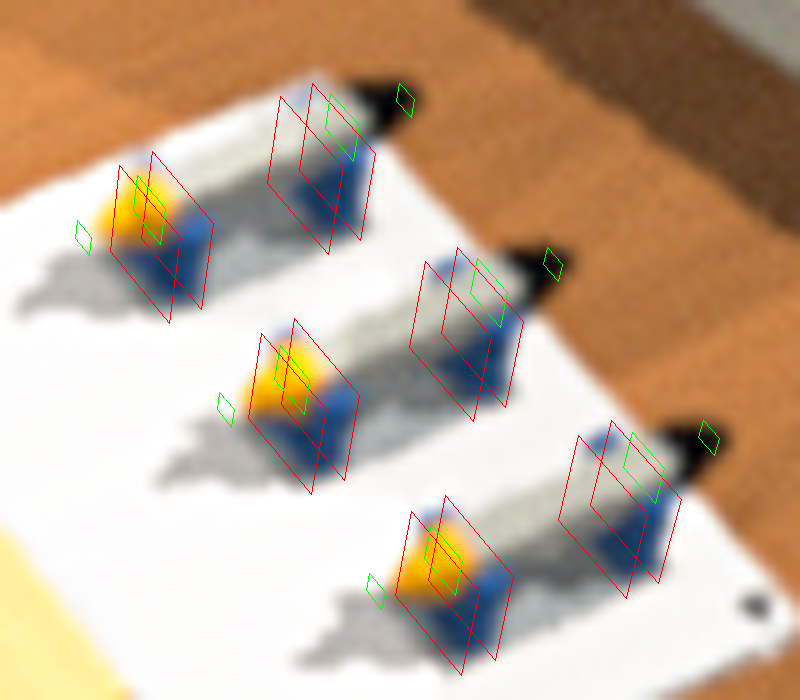

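View pics/g1t.png

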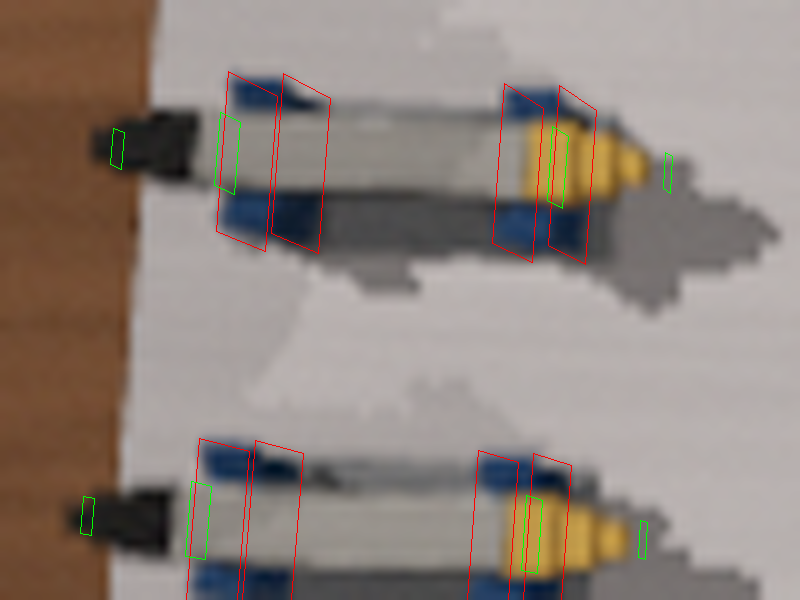

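The overlay shows the saddles where the model puts them. The cutters sit about 4 mm too far from the bed in both views, and were 2–3 mm off at the start. I will re-grip each one and shift it about 4 mm towards the bed.

```bash
python3 -m handwheel '{"gripper":[0.5,0.5,0.5,0.5,0.6,0.6,0.6,0.6],"linear":[[1,5.5,0],[1,5.5,0],[1,5.5,0],[1,5.5,0],[1,5.5,0],[1,5.5,0],[1,5.5,0],[1,5.5,0]],"roll":[0,0,0,0,0,0,0,0]}' 60; python3 -m handwheel '{"gripper":[0.6,0.6,0.6,0.6,0.6,0.6,0.6,0.6],"linear":[[0,4,-0.05],[0,4,-0.05],[0,0,-0.05],[0,0,-0.05],[0,0,-0.05],[0,0,-0.05],[0,0,-0.05],[0,0,-0.05]],"roll":[0,0,10,10,10,10,10,10]}' 60; python3 -m handwheel '{"gripper":[0.6,0.6,0.6,0.6],"linear":[[0,0,-0.05],[0,0,-0.05],[0,0,-0.05],[0,0,0]],"roll":[10,10,9,0]}' 60; python3 -c "
from h import *
go(463.2,257.5,110,89.1)"
```

```text
time_s: 47.7
tcp_pos: [459.8, 150.6, 215.0]
eef_rot: [-0.006, 3.098, -0.02]
ft_force: [1.5, 0.1, 1.0]
opening: 51.3
time_s: 48.7
tcp_pos: [445.4, 246.2, 221.1]
eef_rot: [1.55, 2.684, 0.022]
ft_force: [-0.1, -1.3, 0.2]
opening: 51.4
time_s: 49.2
tcp_pos: [439.5, 249.6, 224.2]
eef_rot: [2.183, 2.208, 0.039]
ft_force: [0.2, -0.4, 0.3]
opening: 51.1
t 49.20 tcp [439.5 249.6 224.2] yaw(tool x) 90.65 deg tz [ 0.043 -0.008 -0.999] F [ 0.2 -0.4  0.3] open 51.1 j [ 0.53  0.2  -0.23  1.1  -0.03  2.09]
tool shift cm [ 0.85  1.88 11.51]
roll 1.55
```

```bash
python3 -m handwheel '{"gripper":[0.6,0.6,0.6,0.6,0.6,0.6,0.6,0.6],"linear":[[0.8,1.9,0],[0,0,2],[0,0,2],[0,0,2],[0,0,2],[0,0,2],[0,0,2],[0,0,0]],"roll":[1.5,0,0,0,0,0,0,0]}' 60; python3 -c "
from h import *
go(463.6,257.5,29,89.1)"
```

```text
time_s: 50.2
tcp_pos: [458.6, 262.1, 104.4]
eef_rot: [2.175, 2.217, 0.043]
ft_force: [0.2, -0.1, 1.0]
opening: 50.5
t 50.20 tcp [458.6 262.1 104.4] yaw(tool x) 91.10 deg tz [ 0.045 -0.005 -0.999] F [ 0.2 -0.1  1. ] open 50.5 j [ 0.54  0.33 -0.39  0.81 -0.03  2.09]
tool shift cm [-0.42  0.15  7.55]
roll 2.0
```

```bash
python3 -m handwheel '{"gripper":[0.6,0.6,0.6,0.6,0.6,0.6,0.6,0.6],"linear":[[-0.4,0.1,1],[0,0,1],[0,0,1],[0,0,1],[0,0,1],[0,0,0.5],[0,0,0.5],[0,0,0]],"roll":[2,0,0,0,0,0,0,0]}' 60; python3 -c "
from h import *
go(463.6,257.5,29,89.1)"
```

```text
time_s: 51.2
tcp_pos: [463.6, 258.8, 42.5]
eef_rot: [2.212, 2.18, 0.049]
ft_force: [-0.0, -0.1, -0.8]
opening: 51.0
t 51.20 tcp [463.6 258.8  42.5] yaw(tool x) 89.16 deg tz [ 0.048 -0.003 -0.999] F [-0.  -0.1 -0.8] open 51.0 j [ 0.53  0.4  -0.48  0.65 -0.03  2.11]
tool shift cm [-0.12 -0.07  1.35]
roll 0.06
```

```bash
python3 -m handwheel '{"gripper":[0.6,0.6,0.6,0,0,0,0,0],"linear":[[-0.1,-0.1,0.5],[0,0,0.5],[0,0,0.25],[0,0,0],[0,0,0],[0,0,0],[0,0,0],[0,0,0]],"roll":[0,0,0,0,0,0,0,0]}' 60; python3 -c "
from h import *
st()"; python3 -m handwheel '{"gripper":[0,0,0,0],"linear":[[0,0,-0.2],[0,0,-0.2],[-0.4,0,0],[0,0,0]],"roll":[0,0,0,0]}' 60; python3 -c "
from h import *
st()"
```

```text
time_s: 52.2
tcp_pos: [463.7, 258.0, 29.9]
eef_rot: [2.211, 2.179, 0.051]
ft_force: [-0.1, -0.3, 0.5]
opening: 15.0
t 52.20 tcp [463.7 258.   29.9] yaw(tool x) 89.16 deg tz [ 0.049 -0.003 -0.999] F [-0.1 -0.3  0.5] open 15.0 j [ 0.52  0.41 -0.5   0.62 -0.03  2.11]
time_s: 52.7
tcp_pos: [463.0, 253.4, 33.6]
eef_rot: [2.212, 2.18, 0.049]
ft_force: [0.1, 0.5, -2.6]
opening: 15.0
t 52.70 tcp [463.  253.4  33.6] yaw(tool x) 89.16 deg tz [ 0.048 -0.003 -0.999] F [ 0.1  0.5 -2.6] open 15.0 j [ 0.52  0.4  -0.5   0.63 -0.03  2.1 ]
```

```bash
python3 -m handwheel '{"gripper":[0,0,0,0],"linear":[[0.05,0.05,0.2],[0,0,0.2],[0,0,0],[0,0,0]],"roll":[0,0,0,0]}' 60; python3 -c "
from h import *
st()"
```

```text
time_s: 53.2
tcp_pos: [463.6, 253.8, 29.9]
eef_rot: [2.212, 2.179, 0.05]
ft_force: [0.6, 0.3, 0.2]
opening: 14.4
t 53.20 tcp [463.6 253.8  29.9] yaw(tool x) 89.15 deg tz [ 0.048 -0.003 -0.999] F [0.6 0.3 0.2] open 14.4 j [ 0.52  0.41 -0.5   0.62 -0.03  2.1 ]
```

Moved 4.2 mm. Release, rise and go over b.

```bash
python3 -m handwheel '{"gripper":[0.6,0.6,0.6,0.6,0.6,0.6,0.6,0.6],"linear":[[0,0,0],[0,0,0],[0,0,0],[0,0,-1.5],[0,0,-2],[0,0,-2],[0,4,0],[0,4,0]],"roll":[0,0,0,0,0,0,0,0]}' 60; python3 -c "
from h import *
go(544.2,256,29,89.1)"
```

```text
time_s: 54.2
tcp_pos: [540.5, 253.5, 95.1]
eef_rot: [2.209, 2.183, 0.052]
ft_force: [-0.7, 0.3, 0.3]
opening: 51.3
t 54.20 tcp [540.5 253.5  95.1] yaw(tool x) 89.33 deg tz [ 0.049 -0.002 -0.999] F [-0.7  0.3  0.3] open 51.3 j [ 0.45  0.44 -0.24  0.85 -0.02  2.03]
tool shift cm [0.26 0.04 6.62]
roll 0.23
```

```bash
python3 -m handwheel '{"gripper":[0.6,0.6,0.6,0.6,0.6,0.6,0.6,0.6],"linear":[[0.2,0,0.9],[0,0,0.9],[0,0,0.9],[0,0,0.9],[0,0,0.9],[0,0,0.9],[0,0,0.5],[0,0,0]],"roll":[0.2,0,0,0,0,0,0,0]}' 60; python3 -c "
from h import *
go(544.2,257,29,89.1)"
```

```text
time_s: 55.2
tcp_pos: [542.8, 255.4, 33.8]
eef_rot: [2.213, 2.179, 0.052]
ft_force: [-0.3, 0.6, -0.3]
opening: 51.2
t 55.20 tcp [542.8 255.4  33.8] yaw(tool x) 89.12 deg tz [ 0.049 -0.002 -0.999] F [-0.3  0.6 -0.3] open 51.2 j [ 0.45  0.5  -0.32  0.71 -0.02  2.04]
tool shift cm [0.16 0.11 0.49]
roll 0.02
```

```bash
python3 -m handwheel '{"gripper":[0.6,0.6,0,0,0,0,0,0],"linear":[[0.1,0.1,0.4],[0,0,0],[0,0,0],[0,0,0],[0,0,0],[0,0,0],[0,0,0],[0,0,0]],"roll":[0,0,0,0,0,0,0,0]}' 60; python3 -c "
from h import *
st()"; python3 -m handwheel '{"gripper":[0,0,0,0],"linear":[[0,0,-0.2],[0,0,-0.2],[-0.4,0,0],[0,0,0]],"roll":[0,0,0,0]}' 60; python3 -c "
from h import *
st()"
```

```text
time_s: 56.2
tcp_pos: [545.1, 256.9, 30.7]
eef_rot: [2.212, 2.178, 0.055]
ft_force: [-0.0, 0.1, 0.2]
opening: 15.2
t 56.20 tcp [545.1 256.9  30.7] yaw(tool x) 89.12 deg tz [ 0.051 -0.001 -0.999] F [-0.   0.1  0.2] open 15.2 j [ 0.45  0.51 -0.32  0.7  -0.02  2.04]
time_s: 56.7
tcp_pos: [544.0, 252.2, 34.2]
eef_rot: [2.213, 2.179, 0.052]
ft_force: [1.6, 0.2, -1.2]
opening: 15.2
t 56.70 tcp [544.  252.2  34.2] yaw(tool x) 89.12 deg tz [ 0.049 -0.002 -0.999] F [ 1.6  0.2 -1.2] open 15.2 j [ 0.45  0.5  -0.32  0.71 -0.02  2.03]
```

Shifted −4.7, as wanted. Lower and release, then move to c.

```bash
python3 -m handwheel '{"gripper":[0,0,0,0],"linear":[[0,0.1,0.2],[0,0,0.2],[0,0,0],[0,0,0]],"roll":[0,0,0,0]}' 60; python3 -c "
from h import *
st()";  python3 -m handwheel '{"gripper":[0.6,0.6,0.6,0.6,0.6,0.6,0.6,0.6],"linear":[[0,0,0],[0,0,0],[0,0,0],[0,0,-1.5],[0,0,-2],[0,0,-2],[0,4,0],[0,4,0]],"roll":[0,0,0,0,0,0,0,0]}' 60; python3 -c "
from h import *
go(624.6,253,29,89.1)"
```

```text
time_s: 57.2
tcp_pos: [545.4, 252.1, 30.8]
eef_rot: [2.213, 2.179, 0.053]
ft_force: [-0.5, 0.3, -1.1]
opening: 15.0
t 57.20 tcp [545.4 252.1  30.8] yaw(tool x) 89.11 deg tz [ 0.049 -0.002 -0.999] F [-0.5  0.3 -1.1] open 15.0 j [ 0.45  0.51 -0.32  0.7  -0.02  2.03]
time_s: 58.2
tcp_pos: [622.3, 251.9, 96.5]
eef_rot: [2.21, 2.181, 0.056]
ft_force: [-0.2, 0.1, 0.4]
opening: 51.4
t 58.20 tcp [622.3 251.9  96.5] yaw(tool x) 89.26 deg tz [ 0.051 -0.    -0.999] F [-0.2  0.1  0.4] open 51.4 j [ 0.39  0.55 -0.04  0.93 -0.02  1.98]
tool shift cm [ 0.11 -0.12  6.75]
roll 0.16
```

```bash
python3 -m handwheel '{"gripper":[0.6,0.6,0.6,0.6,0.6,0.6,0.6,0.6],"linear":[[0.1,-0.2,0.9],[0,0,0.9],[0,0,0.9],[0,0,0.9],[0,0,0.9],[0,0,0.9],[0,0,0.5],[0,0,0]],"roll":[0.2,0,0,0,0,0,0,0]}' 60; python3 -c "
from h import *
go(625,253,29.5,89.1)"
```

```text
time_s: 59.2
tcp_pos: [622.8, 253.0, 35.1]
eef_rot: [2.214, 2.178, 0.056]
ft_force: [-0.1, -0.0, 0.8]
opening: 51.2
t 59.20 tcp [622.8 253.   35.1] yaw(tool x) 89.06 deg tz [ 0.051 -0.    -0.999] F [-0.1 -0.   0.8] open 51.2 j [ 0.4   0.6  -0.12  0.8  -0.02  1.98]
tool shift cm [0.   0.19 0.57]
roll -0.04
```

```bash
python3 -m handwheel '{"gripper":[0.6,0.6,0,0,0,0,0,0],"linear":[[0,0.2,0.5],[0,0,0],[0,0,0],[0,0,0],[0,0,0],[0,0,0],[0,0,0],[0,0,0]],"roll":[0,0,0,0,0,0,0,0]}' 60; python3 -c "
from h import *
st()"; python3 -m handwheel '{"gripper":[0,0,0,0],"linear":[[0,0,-0.2],[0,0,-0.2],[-0.35,0,0],[0,0,0]],"roll":[0,0,0,0]}' 60; python3 -c "
from h import *
st()"
```

```text
time_s: 60.2
tcp_pos: [625.9, 253.2, 31.0]
eef_rot: [2.213, 2.177, 0.059]
ft_force: [-0.5, 0.2, 0.9]
opening: 14.8
t 60.20 tcp [625.9 253.2  31. ] yaw(tool x) 89.06 deg tz [ 0.052  0.    -0.999] F [-0.5  0.2  0.9] open 14.8 j [ 0.39  0.61 -0.12  0.8  -0.02  1.98]
time_s: 60.7
tcp_pos: [625.0, 249.1, 34.4]
eef_rot: [2.214, 2.177, 0.056]
ft_force: [-0.5, -0.1, -1.6]
opening: 14.9
t 60.70 tcp [625.  249.1  34.4] yaw(tool x) 89.05 deg tz [ 0.051 -0.    -0.999] F [-0.5 -0.1 -1.6] open 14.9 j [ 0.39  0.6  -0.12  0.8  -0.02  1.98]
```

```bash
python3 -m handwheel '{"gripper":[0,0,0,0],"linear":[[0,0.1,0.2],[0,0,0.2],[0,0,0],[0,0,0]],"roll":[0,0,0,0]}' 60; python3 -c "
from h import *
st()";  python3 -m handwheel '{"gripper":[0.6,0.6,0.6,0.6,0.6,0.6,0.6,0.6],"linear":[[0,0,0],[0,0,0],[0,0,0],[0,0,-1.5],[0,0,-3],[0,0,-4],[0,0,-5],[0,0,0]],"roll":[0,0,0,0,0,0,0,0]}' 60; python3 -m handwheel '{"gripper":[0.3,0,0,0,0,0,0,0],"linear":[[-5,-1.5,0],[-5,-1.5,0],[-5,-1.5,0],[-5,-1.5,0],[-5,-1.5,0],[-5,-1.5,0],[-5,-1.5,0],[-5,-1.5,0]],"roll":[0,0,0,0,0,0,0,0]}' 60; python3 - <<'E'
from h import *
st()
t=cam("top"); s=cam("scene")
th=-.0155; R=np.array([[np.cos(th),-np.sin(th)],[np.sin(th),np.cos(th)]])
def W(O,x,y,z): return [*(O+R@[x,y]),z]
for c,O,(u0,v0,u1,v1),k,n in ((s,np.array([543.2,144.5]),(325,135,405,205),10,"g2s.png"),(t,np.array([540.,143.7]),(108,160,188,255),8,"g2t.png")):
    im=cv2.resize(c["img"][v0:v1,u0:u1,::-1],None,fx=k,fy=k,interpolation=cv2.INTER_CUBIC)[:590]
    pp=lambda X:(((proj(c,X)[0]-[u0,v0]+.5)*k)).astype(int).tolist()
    for hx in (-80,0,80):
        for e in (-60,60,-36,36):
            q=[pp(W(O,hx+a,110+e,z)) for a,z in ((-8,56),(8,56),(8,40),(-8,40))] if abs(e)==36 else [pp(W(O,hx+a,110+e,z)) for a,z in ((-4,52),(4,52),(4,44),(-4,44))]
            cv2.polylines(im,[np.array(q)],True,(0,255,0),1)
    cv2.imwrite("pics/"+n,im)
E
```

```text
time_s: 61.2
tcp_pos: [625.8, 249.0, 31.0]
eef_rot: [2.214, 2.178, 0.056]
ft_force: [-0.6, -0.3, 0.4]
opening: 14.9
t 61.20 tcp [625.8 249.   31. ] yaw(tool x) 89.06 deg tz [ 0.05  -0.    -0.999] F [-0.6 -0.3  0.4] open 14.9 j [ 0.39  0.61 -0.12  0.8  -0.02  1.97]
time_s: 62.2
tcp_pos: [620.4, 249.6, 174.5]
eef_rot: [2.212, 2.176, 0.063]
ft_force: [0.1, 0.0, -0.1]
opening: 51.1
time_s: 63.2
tcp_pos: [492.2, -156.0, 167.6]
eef_rot: [2.201, 2.182, 0.071]
ft_force: [0.7, 0.4, 0.4]
opening: 0.3
t 63.20 tcp [ 492.2 -156.   167.6] yaw(tool x) 89.50 deg tz [ 0.062  0.003 -0.998] F [0.7 0.4 0.4] open 0.3 j [-0.32  0.24 -0.34  0.93  0.02  1.26]
```

View pics/g2s.png

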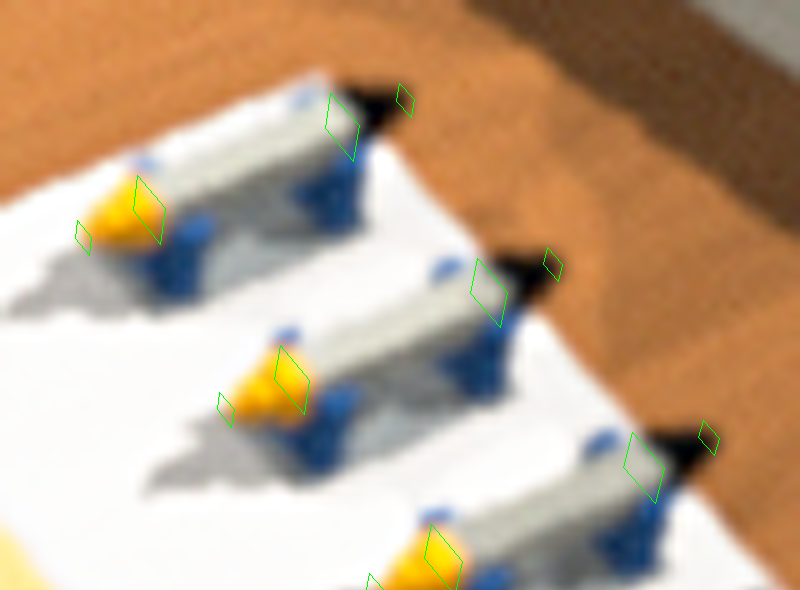

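View pics/g2t.png

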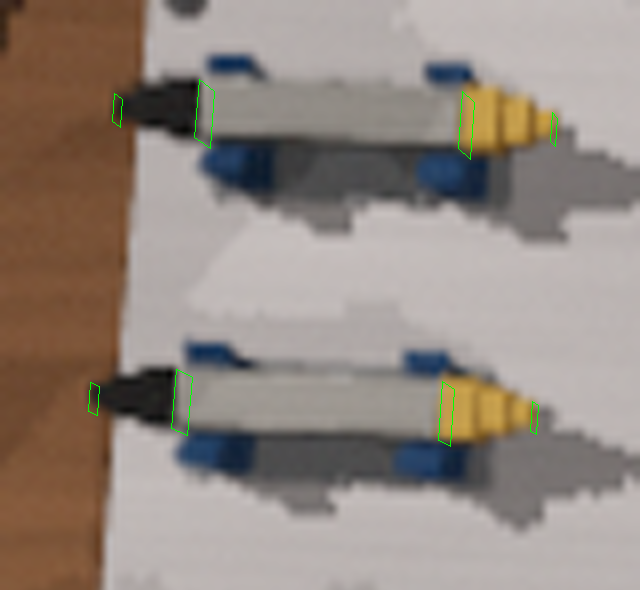

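Centred now: in the top view the tips and colour edges lie on the predicted marks. Next, the door.

```bash
python3 - <<'E'
from h import *
t=cam("top"); s=cam("scene")
crop(t,255,150,355,250,6,"h1t.png"); crop(s,225,190,325,250,7,"h1s.png")
m=mask(t,(100,110,40),(125,255,255),(262,155,350,250)); P=ray(t,big(m),60)[:,:2].astype(np.float32); (x,y),(w,h),a=cv2.minAreaRect(P); print((x,y),(w,h),a); bp=cv2.boxPoints(((x,y),(w,h),a)); print(bp)
vx,vy,_,_=cv2.fitLine(P,cv2.DIST_L2,0,.01,.01).ravel(); print(vx,vy, np.degrees(np.arctan2(vy,vx)))
E
```

```text
(571.9788208007812, -85.9290771484375) (187.84783935546875, 11.966257095336914) 43.36960983276367
[[ 499.5932  -146.07745]
 [ 507.8105  -154.77618]
 [ 644.36444  -25.7807 ]
 [ 636.14716  -17.08197]]
0.72809684 0.6854743 43.27292
```

View pics/h1t.png

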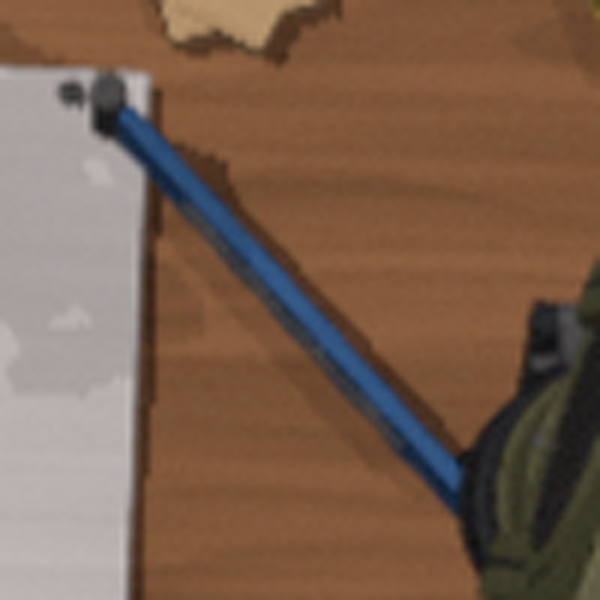

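View pics/h1s.png

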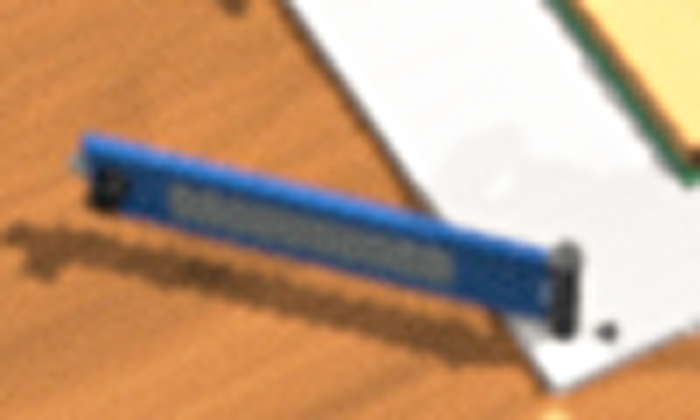

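```bash
python3 - <<'E'
from h import *
H=np.array([648.5,-17.2])
for a in (44,35,25,15,8,4,2,0):
    f=np.radians(a)-.0155; p=H+150*np.array([-np.cos(f),-np.sin(f)])+(4+11*np.cos(f)+14.5*np.sin(f))*np.array([np.sin(f),-np.cos(f)]); print(a,p.round(1))
go(572,-155,168)
E
```

```text
44 [ 554.  -135.7]
35 [ 536.2 -118.9]
25 [519.7 -96.7]
15 [507.5 -71.4]
8 [501.7 -52.4]
4 [499.6 -41.1]
2 [498.8 -35.4]
0 [498.3 -29.6]
t 63.40 tcp [ 492.5 -155.2  167.5] yaw(tool x) 89.35 deg tz [ 0.061  0.003 -0.998] F [-0.1 -0.6  0.3] open -0.2 j [-0.32  0.24 -0.34  0.93  0.02  1.26]
tool shift cm [0.11 7.93 0.44]
```

```bash
python3 -m handwheel '{"gripper":[0,0,0,0,0,0,0,0],"linear":[[-0.3,4,0],[-0.2,3.8,0],[0,0,2],[0,0,2],[0,0,2],[0,0,2],[0,0,2],[0,0,0]],"roll":[0,0,0,0,0,0,0,0]}' 60; python3 - <<'E'
from h import *
go(575,-158,32)
t=cam("top"); s=cam("scene"); crop(s,195,170,325,260,6,"h2s.png")
E
```

```text
time_s: 64.4
tcp_pos: [582.7, -146.4, 69.4]
eef_rot: [2.187, 2.201, 0.076]
ft_force: [-0.8, 0.0, -0.2]
opening: -0.4
t 64.40 tcp [ 582.7 -146.4   69.4] yaw(tool x) 90.40 deg tz [ 0.062  0.008 -0.998] F [-0.8  0.  -0.2] open -0.4 j [-0.26  0.46 -0.29  0.77  0.02  1.31]
tool shift cm [-1.18 -1.    3.67]
```

View pics/h2s.png

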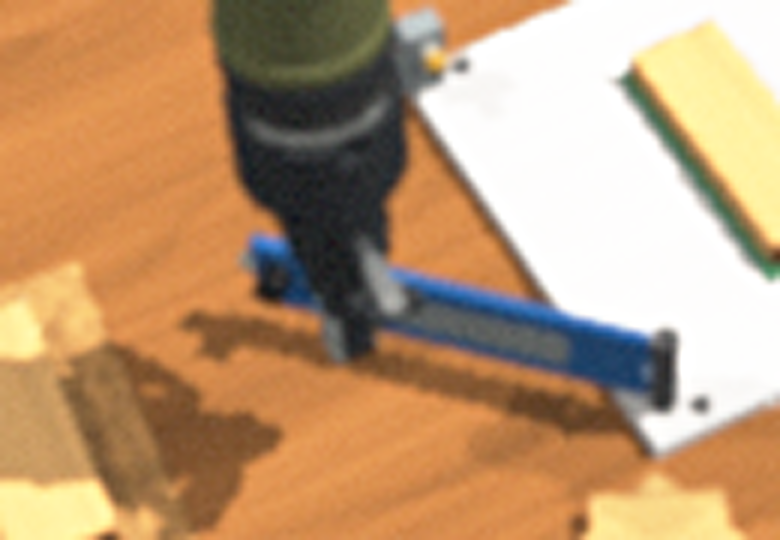

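```bash
python3 -m handwheel '{"gripper":[0,0,0,0,0,0],"linear":[[-1.3,-1.4,0],[0,0,1],[0,0,1],[0,0,1],[0,0,0.6],[0,0,0]],"roll":[0,0,0,0,0,0]}' 60; python3 -c "
from h import *
go(554,-136,32)"
```

```text
time_s: 65.25
tcp_pos: [573.2, -161.4, 34.0]
eef_rot: [2.183, 2.196, 0.082]
ft_force: [-0.2, -0.0, -0.3]
opening: -0.1
t 65.25 tcp [ 573.2 -161.4   34. ] yaw(tool x) 90.35 deg tz [ 0.069  0.006 -0.998] F [-0.2 -0.  -0.3] open -0.1 j [-0.29  0.48 -0.35  0.67  0.03  1.28]
tool shift cm [ 2.55 -1.91  0.08]
```

```bash
python3 -m handwheel '{"gripper":[0,0,0,0,0,0,0,0],"linear":[[1.2,-0.9,0],[1.2,-0.9,0],[0.9,-0.9,0],[0.9,-0.9,0],[1.1,-0.8,0],[1.1,-0.8,0],[0,0,0],[0,0,0]],"roll":[0,0,0,0,0,0,0,0]}' 60; python3 - <<'E'
from h import *
go(507.5,-71.4,32)
s=cam("scene"); crop(s,195,150,325,250,6,"h3s.png")
E
```

```text
time_s: 66.25
tcp_pos: [517.2, -92.2, 31.6]
eef_rot: [2.18, 2.197, 0.083]
ft_force: [-0.5, -0.3, -0.1]
opening: -0.1
t 66.25 tcp [517.2 -92.2  31.6] yaw(tool x) 90.46 deg tz [ 0.07   0.006 -0.998] F [-0.5 -0.3 -0.1] open -0.1 j [-0.19  0.39 -0.54  0.58  0.02  1.38]
tool shift cm [ 2.09 -0.95 -0.1 ]
```

View pics/h3s.png

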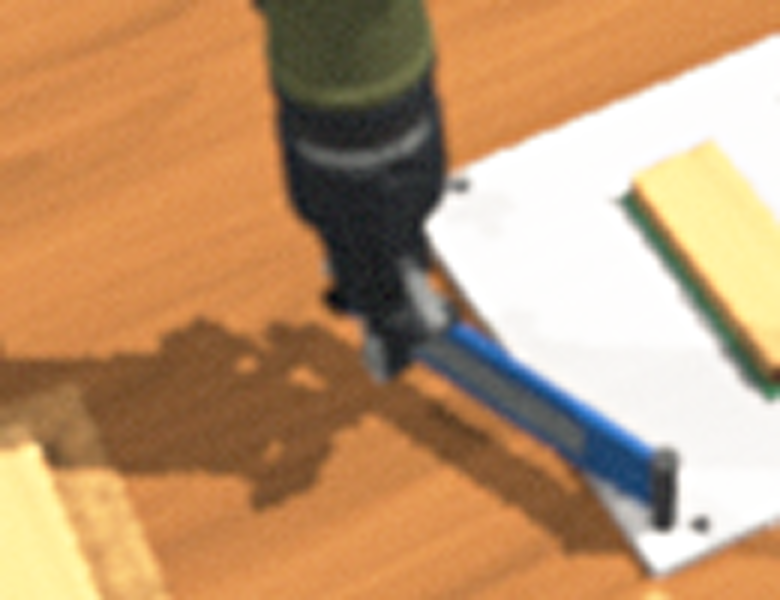

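```bash
python3 -m handwheel '{"gripper":[0,0,0,0,0,0],"linear":[[1,-0.5,0],[1,-0.5,0],[0.9,-0.3,0],[0.7,-0.2,0],[0,0,0],[0,0,0]],"roll":[0,0,0,0,0,0]}' 60; python3 - <<'E'
from h import *
go(498.3,-29.6,32)
s=cam("scene"); crop(s,195,150,325,250,6,"h4s.png")
E
```

```text
time_s: 67.05
tcp_pos: [501.4, -54.1, 30.6]
eef_rot: [2.18, 2.196, 0.084]
ft_force: [0.7, 0.1, -0.8]
opening: 0.2
t 67.05 tcp [501.4 -54.1  30.6] yaw(tool x) 90.44 deg tz [ 0.07   0.006 -0.997] F [ 0.7  0.1 -0.8] open 0.2 j [-0.12  0.36 -0.59  0.55  0.01  1.45]
tool shift cm [ 2.45 -0.28 -0.15]
```

View pics/h4s.png

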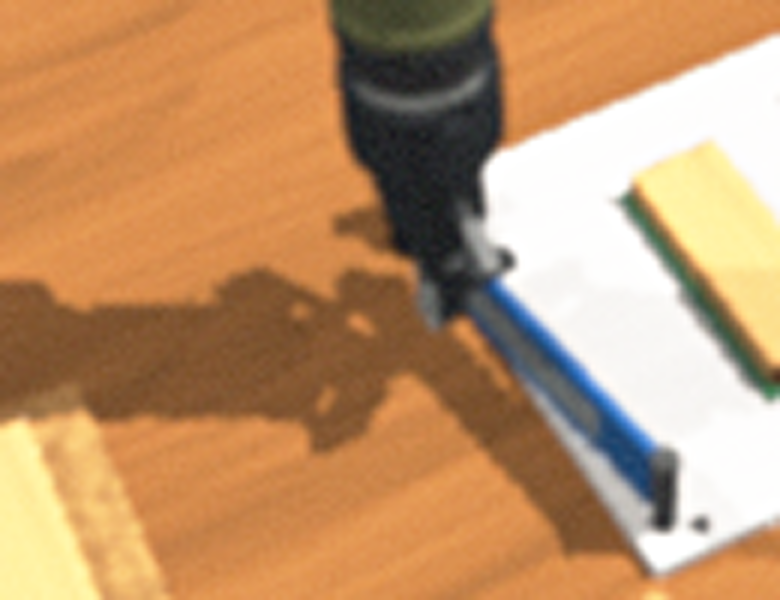

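```bash
python3 -m handwheel '{"gripper":[0,0,0],"linear":[[0.6,0,0],[0.6,0,0],[0.5,0,0]],"roll":[0,0,0]}' 60;  python3 -m handwheel '{"gripper":[0,0],"linear":[[0.5,0,0],[0.4,0,0]],"roll":[0,0]}' 60; python3 - <<'E'
from h import *
go(498.3,-29.6,32)
s=cam("scene"); crop(s,195,150,325,250,6,"h5s.png")
E
```

```text
time_s: 67.47
tcp_pos: [501.3, -41.7, 30.6]
eef_rot: [2.179, 2.187, 0.069]
ft_force: [-2.5, -16.8, 1.4]
opening: -0.1
time_s: 67.72
tcp_pos: [500.9, -38.3, 30.8]
eef_rot: [2.176, 2.176, 0.052]
ft_force: [-1.4, -6.4, 1.5]
opening: 0.1
t 67.72 tcp [500.9 -38.3  30.8] yaw(tool x) 89.96 deg tz [ 0.069 -0.021 -0.997] F [-1.4 -6.4  1.5] open 0.1 j [-0.07  0.36 -0.59  0.55 -0.02  1.5 ]
tool shift cm [ 0.87 -0.25 -0.15]
```

View pics/h5s.png

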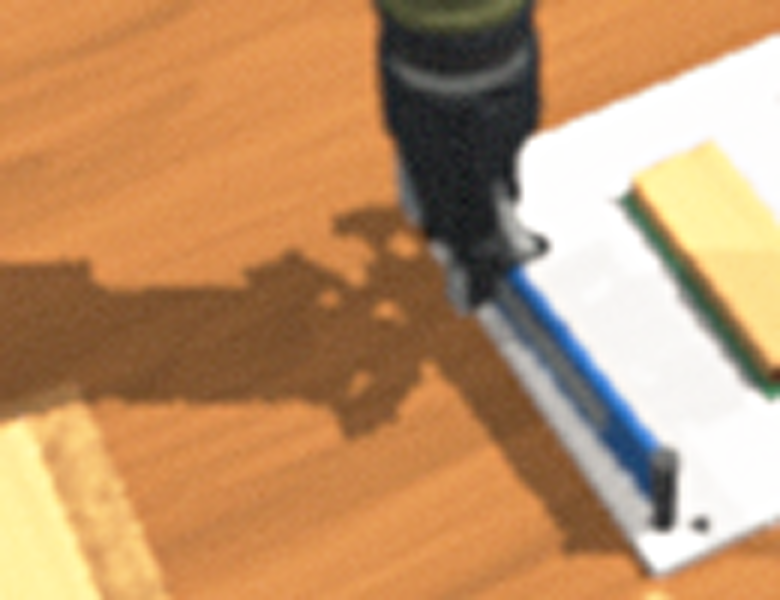

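```bash
python3 -m handwheel '{"gripper":[0,0],"linear":[[0.3,0,0],[0.3,0,0]],"roll":[0,0]}' 60;  python3 -m handwheel '{"gripper":[0],"linear":[[0.3,0,0]],"roll":[0]}' 60; python3 - <<'E'
from h import *
st()
t=cam("top"); s=cam("scene"); crop(s,195,150,325,250,6,"h6s.png"); crop(t,230,150,340,290,4,"h6t.png")
E
```

```text
time_s: 68.03
tcp_pos: [500.8, -31.2, 30.7]
eef_rot: [2.177, 2.177, 0.054]
ft_force: [-0.5, 0.3, -0.3]
opening: -0.3
time_s: 68.15
tcp_pos: [500.8, -30.9, 30.8]
eef_rot: [2.175, 2.172, 0.045]
ft_force: [-0.9, -16.9, 2.0]
opening: -0.1
t 68.15 tcp [500.8 -30.9  30.8] yaw(tool x) 89.87 deg tz [ 0.069 -0.027 -0.997] F [ -0.9 -16.9   2. ] open -0.1 j [-0.05  0.36 -0.6   0.55 -0.02  1.52]
```

View pics/h6s.png

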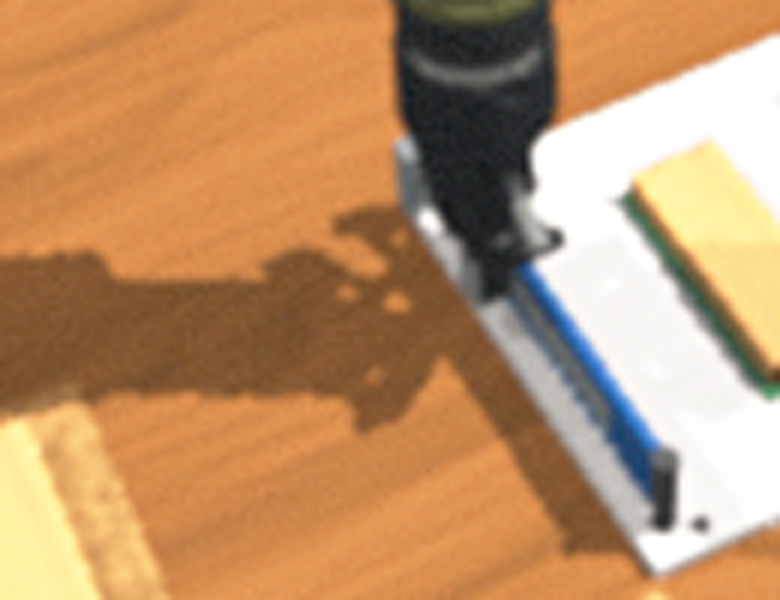

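View pics/h6t.png

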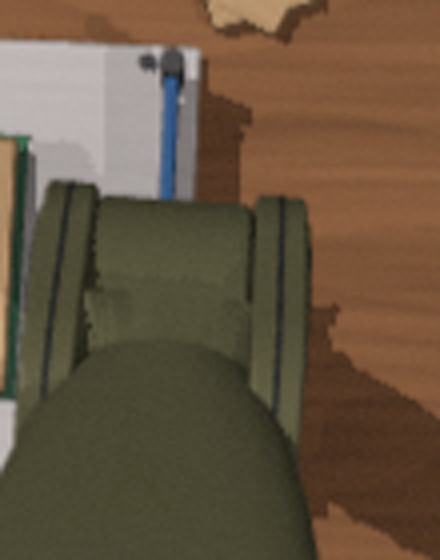

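The force fell to 0 as the door snapped, then rose to 17 N against the stop. Retreat and check.

```bash
python3 -m handwheel '{"gripper":[0,0,0,0,0,0,0,0],"linear":[[-1,0,0],[-2,0,0],[-3,0,0],[-4,0,0],[0,0,-4],[0,0,-4],[-5,0,-4],[-5,0,-4]],"roll":[0,0,0,0,0,0,0,0]}' 60;  python3 -m handwheel '{"gripper":[0,0,0,0,0,0],"linear":[[-5,0,0],[-5,0,0],[-5,0,0],[-5,0,0],[0,0,0],[0,0,0]],"roll":[0,0,0,0,0,0]}' 60; python3 - <<'E'
from h import *
st()
t=cam("top"); s=cam("scene"); crop(s,215,120,415,260,4,"i1s.png"); crop(t,100,130,310,290,3,"i1t.png"); crop(t,0,0,560,420,1,"i1tt.png")
m=mask(t,(100,110,40),(125,255,255),(255,155,350,280)); P=ray(t,big(m),62)[:,:2].astype(np.float32)
v=cv2.fitLine(P,cv2.DIST_L2,0,.01,.01).ravel(); print("door dir deg",np.degrees(np.arctan(v[1]/v[0])),cv2.minAreaRect(P))
th=-.0155; R=np.array([[np.cos(th),-np.sin(th)],[np.sin(th),np.cos(th)]]);O=np.array([540.2,143.9])
print("door y in station",((R.T@(P-O).T).T[:,1]).mean())
E
```

```text
time_s: 69.25
tcp_pos: [489.6, -223.0, 193.5]
eef_rot: [2.172, 2.193, 0.06]
ft_force: [1.6, -0.9, -0.3]
opening: 0.3
time_s: 70.0
tcp_pos: [496.2, -431.0, 200.4]
eef_rot: [2.165, 2.185, 0.079]
ft_force: [-0.4, 0.5, -0.7]
opening: -0.2
t 70.00 tcp [ 496.2 -431.   200.4] yaw(tool x) 90.51 deg tz [ 0.081 -0.009 -0.997] F [-0.4  0.5 -0.7] open -0.2 j [-0.74  0.45  0.07  1.12  0.05  0.82]
door dir deg -0.6740536 ((542.3207397460938, -16.651498794555664), (7.498529434204102, 193.4606170654297), 89.58091735839844)
door y in station -160.40295282302162
```

View pics/i1s.png

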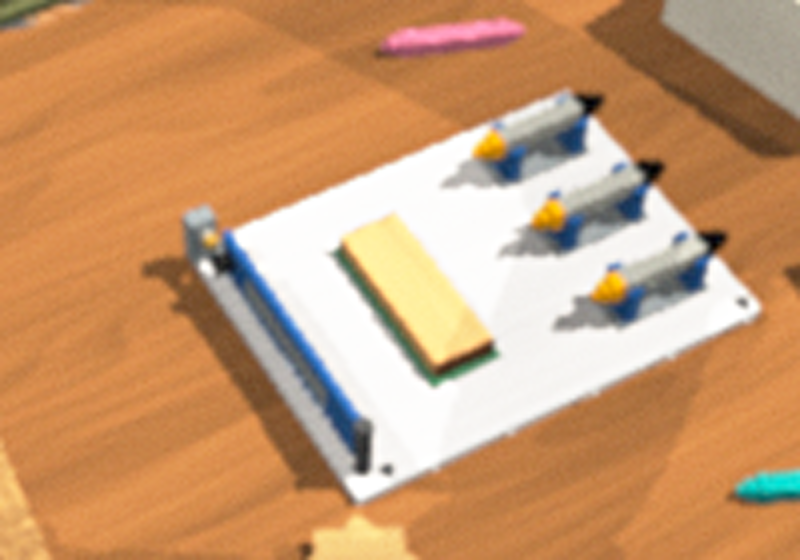

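View pics/i1t.png

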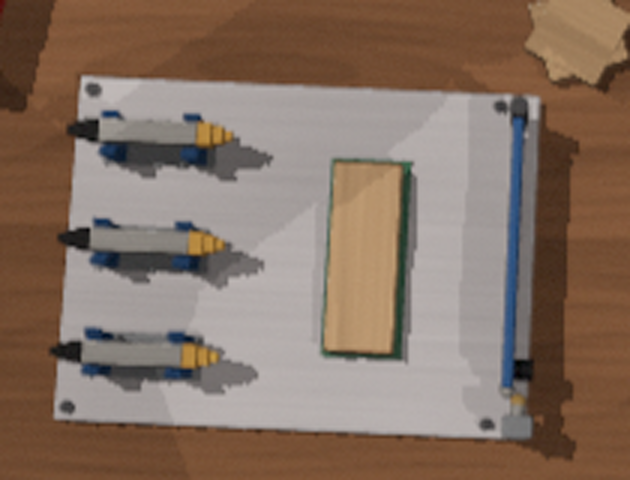

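View pics/i1tt.png

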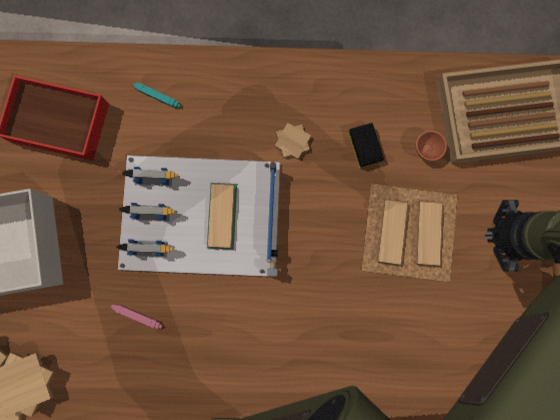

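```bash
python3 -c "
from cell import order
print(order.job_done())"
```

```text
the job is handed in; nothing more can be done
None
```

I turned all three cutters, loaded the top board onto the green bed, then shut the guard door. The job was handed in at about 70 s.

**Cutters:** all three sit in their own holders with the gold ends towards the bed. After turning them I found them about 4 mm too far from the bed. They had started 2–3 mm off, and I had copied that position. I re-gripped each one and moved it. In the last top view the tips and colour edges of b and c lie on the predicted marks. I judged all three within about 1 mm there, though a's marks fell outside that crop. The scene view still shows 1–2 mm. I judged them fully down from the wrist force, which no longer showed the cutter's weight at release.

**Board:** the top board had been knocked aside by about 40 mm before I reached it, so I measured it again before gripping. It now lies flat and square on the bed. The two views disagree on its centre by about ±2 mm in opposite directions, so it averages close to centred. The two lower boards did not visibly move.

**Door:** the push force dropped as the catch snapped, then rose to 17 N against the stop. In the last picture the door is within about 0.2° of the shut direction, at y −160 mm of the station.

**Other things:** the star, pot, sander and both look-alikes are where they were. The gripper was clear of the station and reading about 0 N at the end.

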